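Refit the air valve's push-on knob and shut the valve

TASK

The knob of the air unit's shut-off valve has been pulled off and lies on the bench. Push it back onto the D-shaped spindle until it snaps fully home; never force it onto the spindle's end: if it will not slip on under a light press, turn it until the flats meet. Then turn it clockwise until the valve is shut against its stop and the nose points at the thick bar, and let go, leaving the other things on the bench where they are.

Things in the scene. Friction and masses are not known exactly. Their poses are not given: they have to be found in the camera images.
- knob: Loose grey push-on knob, 46 mm high, 68-110 g, standing on its skirt. Origin: centre of its underside, z up. Round skirt 56 mm across, 8 mm high; above it a bar grip along x, 26 mm wide (y), 50 mm long, 8 to 46 mm up, with a 6 mm pointed nose at its +x end. Bore from below, 25 mm deep, 16.9 mm round, a flat 3.85 mm from the axis on the nose (+x) side; the round's mouth is flared, the flat's sharp.
- knob_pointer (a point): Tip of the knob's pointed nose: 30 mm from the knob's axis along its +x, 20 mm above its underside. Axes as the knob's.
- air_unit: Bench-top air unit fixed to the bench: dark box 170 x 250 mm (x, y), aluminium face plate on top at 70 mm, flat round gauge at its left, hose fittings on its far and left faces. Origin: centre of the underside. Valve axis at x 0, y -55 mm; its round steel dial plate (58 mm) tops out at 74 mm; nothing else on the top rises above 78 mm.
- valve_seat (a point): On the valve axis, top of the dial plate: the knob's underside rests here when home. z up; +x points at the shut mark (thick bar); open mark (dot) 120 deg counter-clockwise. Spindle 24 mm tall, 16 mm round, one flat 3.4 mm from the axis. Where the flat faces is not measured: 25-118 deg counter-clockwise of the bar, held by 0.18 N m; at the bar = shut, at its stop. Snap: 10-15 N push, met 14 mm up.
- actuator: Bystander, loose: opened cast actuator housing 85 x 82 x 46 mm, 420 g. Origin: centre of its underside.
- screwdriver: Bystander, loose: screwdriver with a black handle, 170 mm long, lying along its x. Origin: middle, underside.
- adapter: Bystander, loose: turned steel adapter, 38 mm across, 36 mm high, 110 g. Origin: centre of its underside.

How it is judged:
By the outcome, as a careful person would: the job done as asked, in the order asked, and still so for the second after the job is handed in, with the robot touching nothing.
It also fails if it takes over 67 s, if anything falls off the work surface, if the arm or the gripper's body presses on something with over 40 N, if the wrist force passes 120 N, or if a joint passes its speed limit or range.

ROBOT

A 6-joint arm with a two-finger parallel gripper is mounted at the origin on the work surface. World frame = base frame: x ahead of the robot, y to its left, z up, the work surface at z = 0. Lengths are in mm, angles in rad, forces in N, time in s.
With the tool pointing down it reaches from about 275 to 975 mm from the base axis. Payload 8.4 kg.
Tool frame: the origin (TCP) lies at the very end of the fingers, on their centre line; the grasp point (between the pads) lies 19 mm behind it (tcp_to_grasp is the z of the grasp point in the tool frame, in mm); z points along the fingers, y is the direction in which the jaws open and shut (so a half turn about z gives the same grasp; the last joint's range is limited). The gripper opens to 92 mm and grips with 3 to 60 N. Pads are 20 mm wide; open, the fingers measure 128 mm over their backs; the gripper's body (75 mm by 189 mm) begins 69 mm behind the grasp point.
Start: joints at [-1.274, 0.353, 1.633, -0, 1.155, -0.002], TCP at [183.982, -597.309, 214.583] pointing down, gripper open.
Joint ranges: [-2.63, 2.63], [-0.92, 2.1], [0.06, 2.66], [-1.3, 4.44], [0, 2.69], [-3.02, 3.02]. Speed limits (rad/s): [2.22, 2.22, 2.79, 3.14, 3.14, 3.14].

INTERFACE

Orientations are given as a 3x3 rotation matrix whose columns are the frame's x, y, z axes.
In Python, from cell import state, grab_frame, camera_info, job_done, tcp_to_grasp gives the robot as it stands.
- The arm moves only by the shell command python3 -m crank 'ROWS' [OPENING] [FORCE]. ROWS is JSON, a list of rows, each a list of 4 numbers: the shift along the tool's x, y, z in cm, then the turn about the tool's z in degrees. A call has exactly 5 rows; each row shifts and turns the commanded pose from where the row before left it, along the tool's axes as they then stand; what a row does not reach is not made up. A row lasts 1/12 s, in which the tool goes at most 41.7 mm and 7.16 degrees, less where a joint would pass 70% of its speed; a pose out of reach is approached as far as the arm can. A call is refused whole if a number of a shift passes 4.17 or a number of a turn 7.16, either way. A call with a gripper value outside its range is refused whole. OPENING is the closure, from -1 (fully open) to 1 (shut), set as the call begins (- or left out, the last holds). The fingers move at their own pace and stop on an object; FORCE is the grip in N (left out, the last holds). Time passes only in rows, so rows that do not move let the fingers close, or fill a call up. It gives the time, the measured TCP pose, the force and the opening at its end, in the units of the state.
- state(): the state, without advancing time (a new reading comes with each control period).
- grab_frame(name): name is "scene" or "top" or "wrist"; returns the picture (400x640x3 uint8, blue, green, red); there is no depth.
- camera_info(name): a dict with "fov_y" (degrees; the focal length in pixels is half the picture's height over the tangent of half this angle, whatever the lens; pixels are square), "cx", "cy" (the principal point, pixels), "camera_from_world" (4x4, takes a point from world to camera coordinates); the wrist camera has in their place "tool_from_camera" (4x4, takes a point from camera to tool coordinates, whose origin is the TCP and whose axes are the flange's). Camera axes: x right, y up, looking along -z (the intrinsics and any distortion apply to the point x, -y, -z); pixel columns grow to the right and rows downward; lengths in mm; the calibration is good to about 2 mm. The wrist camera is an equidistant fisheye: a pixel r from the principal point sees the ray r / f radians off the axis. A picture is of the moment at which its call begins: read the wrist's pose just before it. camera_info takes no time and is no camera call.
- job_done(): hands the job in, once; it reports no verdict.
The state is a dict: "time_s": time; "q": joint angles; "joint_vel": joint speeds; "effort": joint torques, N m; "tool_pos": TCP position; "eef_rot": TCP orientation; "ft_force": force on the tool from outside, world axes, zero at the start; "moment": the same for the moment, N m; "grip_width": finger opening in mm.
Only numpy, scipy, OpenCV 4.12 (cv2) and the standard library are available. Lean on these libraries where they do the work, as an engineer would, in place of code of your own. Each camera call takes 0.05 s, during which the arm holds its last target.

## Working session

There is one attempt and no reset: what is moved stays moved. The work goes in short steps, Python scripts to look and compute and a shell command to move; the robot and the scene stay as the last step left them, time stands still between calls to the robot, and variables do not carry over. Pictures are saved under pics/ and viewed, and the job is handed in when it is done.

```bash
ls; mkdir -p pics
python3 - <<'E'
from cell import state, grab_frame, camera_info, tcp_to_grasp
import cv2
print(state()); print(tcp_to_grasp)
for n in ("scene","top","wrist"):
    print(n,camera_info(n)); cv2.imwrite(f"pics/{n}0.png",grab_frame(n))
E
```

```text
pics
{'time_s': 0.0, 'q': array([-1.27439676e+00,  3.53620434e-01,  1.63413919e+00, -2.15290208e-05,
        1.15520158e+00, -2.40463617e-03]), 'joint_vel': array([-0.00014409,  0.00075964,  0.00129068, -0.00043292,  0.00079186,
        0.00108871]), 'effort': array([ 3.08978670e-04, -5.93841183e+01, -3.34219158e+01,  6.97205309e-02,
        2.33143475e-02, -1.14280019e-04]), 'tool_pos': array([ 183.83018163, -596.82965779,  213.87884205]), 'eef_rot': array([[ 9.55686621e-01,  2.94385642e-01, -4.18564158e-04],
       [ 2.94385939e-01, -9.55685733e-01,  1.30312828e-03],
       [-1.63935398e-05, -1.36860166e-03, -9.99999063e-01]]), 'ft_force': array([-0.31486932,  0.68878203, -0.553879  ]), 'moment': array([ 0.00015748, -0.0351791 ,  0.06945716]), 'grip_width': 91.8154076799362}
-18.700000000000003
scene {'fov_y': 49.60343444439487, 'cx': 314.94868650522, 'cy': 200.22328129177288, 'camera_from_world': array([[-2.16445006e-01,  9.76190185e-01, -1.42927537e-02,
         7.78760597e+01],
       [-8.43063078e-01, -1.79504712e-01,  5.06974068e-01,
         4.46892085e+02],
       [ 4.923374
[... 348 characters left out ...]
    [ 9.84778226e-01, -1.58238863e-02,  1.73093761e-01,
        -5.50080930e+02],
       [-1.73147280e-01, -2.06669605e-03,  9.84893775e-01,
        -9.87176891e+02],
       [ 0.00000000e+00,  0.00000000e+00,  0.00000000e+00,
         1.00000000e+00]])}
wrist {'fov_y': 65.70646984690485, 'cx': 320.0044312768058, 'cy': 199.1057555986852, 'tool_from_camera': array([[-2.41808791e-06,  9.64339178e-01,  2.64669509e-01,
         7.42357624e+01],
       [ 9.99999587e-01,  2.42930534e-04, -8.75995674e-04,
         9.70995049e-01],
       [-9.09053254e-04,  2.64669398e-01, -9.64338780e-01,
        -1.69475187e+02],
       [ 0.00000000e+00,  0.00000000e+00,  0.00000000e+00,
         1.00000000e+00]])}
```

View pics/top0.png

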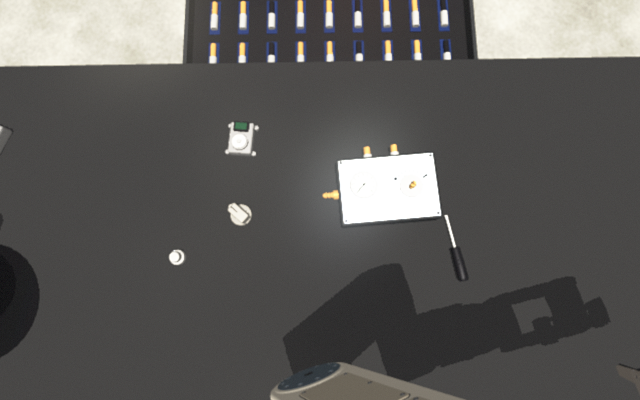

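View pics/scene0.png

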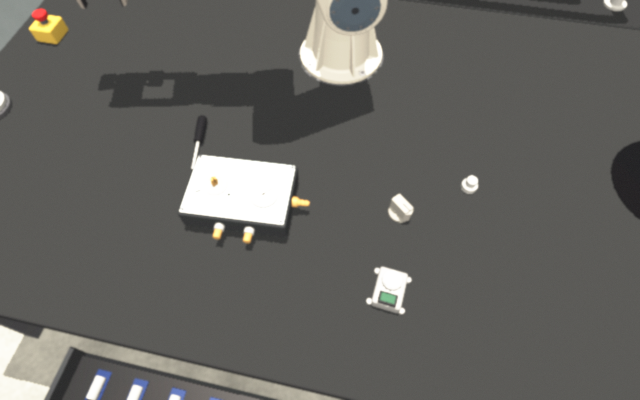

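View pics/wrist0.png

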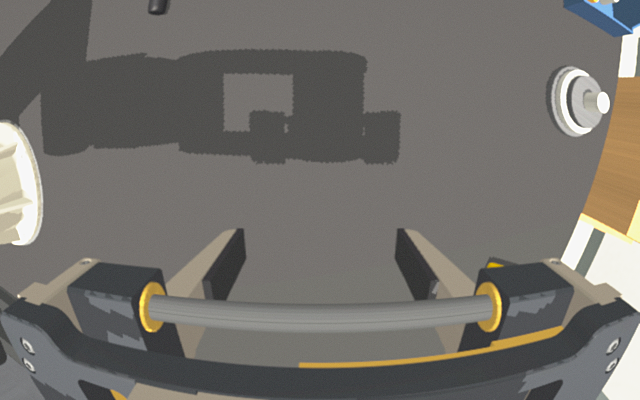

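```bash
cat > h.py <<'E'
import numpy as np, cv2
from cell import state, grab_frame, camera_info
def f_of(ci): return 200/np.tan(np.radians(ci["fov_y"])/2)
def ray(name,u,v,st=None):
    ci=camera_info(name); f=f_of(ci); x=(u-ci["cx"]); y=(v-ci["cy"])
    if name=="wrist":
        r=np.hypot(x,y); th=r/f; s=np.sin(th)/r if r>1e-9 else 1/f
        d=np.array([x*s,-y*s,-np.cos(th)]); T=np.array(ci["tool_from_camera"])
        R=np.array(st["eef_rot"]); p=np.array(st["tool_pos"])
        return R@T[:3,3]+p, R@T[:3,:3]@d
    d=np.array([x/f,-y/f,-1]); M=np.linalg.inv(np.array(ci["camera_from_world"]))
    return M[:3,3], M[:3,:3]@d
def onz(name,u,v,z,st=None):
    o,d=ray(name,u,v,st); return o+d*(z-o[2])/d[2]
def proj(name,P,st=None):
    ci=camera_info(name); f=f_of(ci); P=np.array(P,float)
    if name=="wrist":
        T=np.array(ci["tool_from_camera"]); R=np.array(st["eef_rot"]); p=np.array(st["tool_pos"])
        c=T[:3,:3].T@(R.T@(P-p)-T[:3,3]); a=np.array([c[0],-c[1]]); th=np.arctan2(np.hypot(*a),-c[2])
        a=a/np.hypot(*a)*th*f
    else:
        M=np.array(ci["camera_from_world"]); c=M[:3,:3]@P+M[:3,3]; a=np.array([c[0],-c[1]])/-c[2]*f
    return a+[ci["cx"],ci["cy"]]
E
python3 - <<'E'
import cv2
a=cv2.imread("pics/top0.png")
cv2.imwrite("pics/k.png",cv2.resize(a[185:245,200:280],None,fx=8,fy=8,interpolation=cv2.INTER_CUBIC))
cv2.imwrite("pics/u.png",cv2.resize(a[140:235,320:450],None,fx=6,fy=6,interpolation=cv2.INTER_CUBIC))
b=cv2.imread("pics/scene0.png")
cv2.imwrite("pics/ks.png",cv2.resize(b[180:240,360:440],None,fx=8,fy=8,interpolation=cv2.INTER_CUBIC))
cv2.imwrite("pics/us.png",cv2.resize(b[140:250,170:310],None,fx=5.6,fy=5.4,interpolation=cv2.INTER_CUBIC))
E
```

```text
(no output)
```

View pics/k.png

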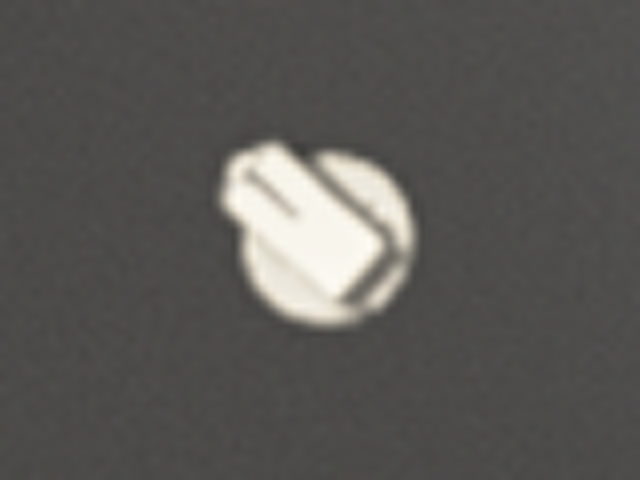

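View pics/u.png

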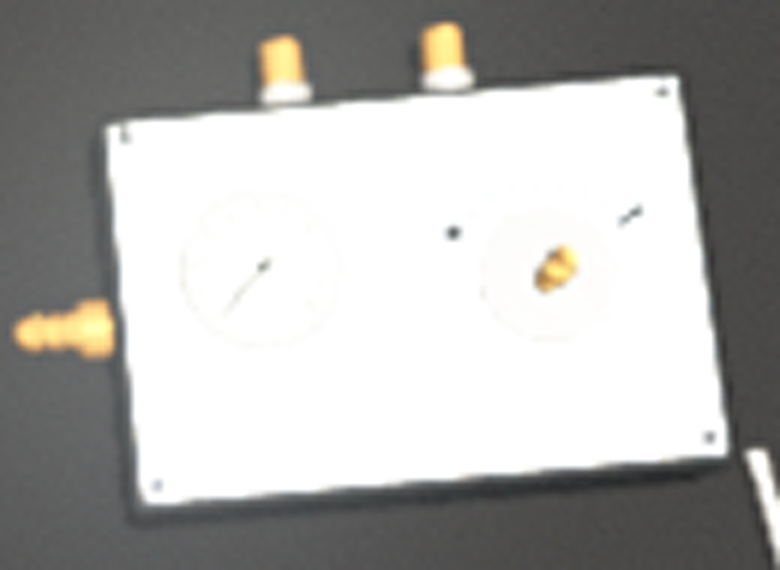

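View pics/ks.png

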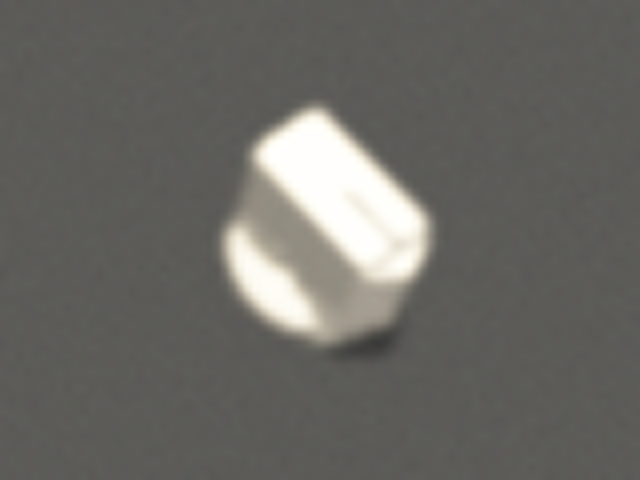

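View pics/us.png

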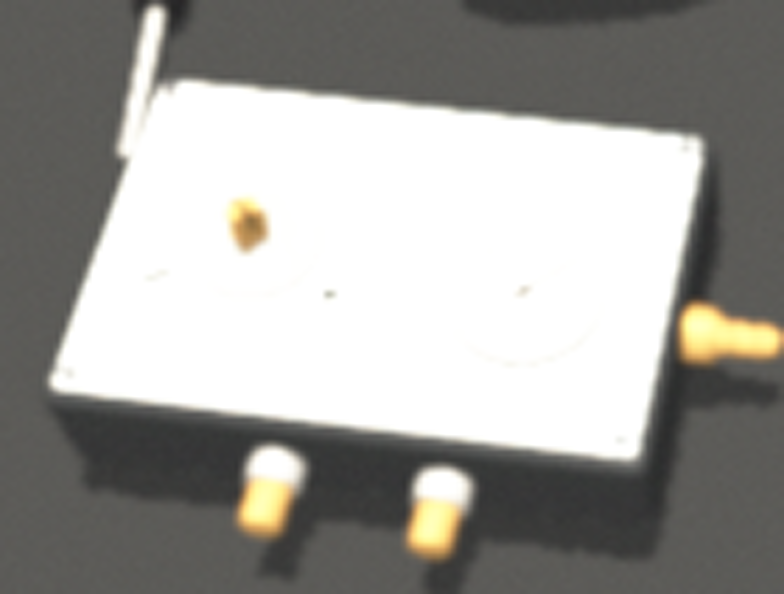

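Run:
```python
from h import *
a=cv2.imread("pics/top0.png"); b=cv2.imread("pics/scene0.png")
def blob(im,roi,thr=150,name="top"):
    x0,y0,x1,y1=roi; g=im[y0:y1,x0:x1].min(2); m=(g>thr).astype(np.uint8)
    n,l,s,c=cv2.connectedComponentsWithStats(m); i=1+np.argmax(s[1:,4]); m=(l==i).astype(np.uint8)
    cn,_=cv2.findContours(m,cv2.RETR_EXTERNAL,cv2.CHAIN_APPROX_NONE); c=max(cn,key=cv2.contourArea)
    return c[:,0,:]+[x0,y0]
for nm,im,roi in (("top",a,(330,145,445,235)),("scene",b,(175,150,300,235))):
    c=blob(im,roi); P=np.array([onz(nm,u,v,70)[:2] for u,v in c],np.float32)
    r=cv2.minAreaRect(P); print(nm,"unit",r); bx=cv2.boxPoints(r); print(bx)
# marks via top at z 70
o=lambda u,v:(u/6-.5+320+.5*0+0.08,v/6+140)
for n,p,z in (("dial",(550,273),74),("bar",(630,215),70),("dot",(453,232),70),("gauge",(262,268),72)):
    print(n,onz("top",320+(p[0]+.5)/6-.5,140+(p[1]+.5)/6-.5,z))
k=lambda u,v:(200+(u+.5)/8-.5,185+(v+.5)/8-.5)
print("skirt",onz("top",*k(328,238),8))
for p in ((275,143),(226,190),(385,240),(338,298)): print(onz("top",*k(*p),46))
ks=lambda u,v:(360+(u+.5)/8-.5,180+(v+.5)/8-.5)
for p in ((318,107),(255,155),(432,215),(365,275)): print("s",onz("scene",*ks(*p),46))
```

```text
top unit ((577.8262329101562, -132.56594848632812), (185.484619140625, 240.35116577148438), 4.155017375946045)
[[ 476.62036    -19.425884 ]
 [ 494.03503   -259.14532  ]
 [ 679.0321    -245.70601  ]
 [ 661.61743     -5.9865723]]
scene unit ((561.6173095703125, -141.78553771972656), (174.90484619140625, 256.337646484375), 4.079389572143555)
[[ 465.2687     -20.162683 ]
 [ 483.50418   -275.8509   ]
 [ 657.96594   -263.4084   ]
 [ 639.73047     -7.7201843]]
dial [ 569.53125713 -189.33199527   74.        ]
bar [ 594.23441271 -224.50902658   70.        ]
dot [ 588.23918439 -151.08065813   70.        ]
gauge [573.94304803 -71.55359672  72.        ]
skirt [512.49995412 243.15641854   8.        ]
[537.82025893 252.6321764   46.        ]
[523.12606742 267.6891601   46.        ]
[506.52405172 217.49430717  46.        ]
[488.52381287 231.86603114  46.        ]
s [487.78414308 232.85436383  46.        ]
s [508.00054302 216.86334111  46.        ]
s [517.43942357 269.40743843  46.        ]
s [541.20864011 252.75694776  46.        ]
```

```bash
python3 -m crank '[[3.15,-1.84,0,0],[3.15,-1.84,0,0],[3.15,-1.84,0,0],[3.15,-1.84,0,0],[3.15,-1.84,0,0]]'; python3 -m crank '[[3.15,-1.84,0,0],[3.15,-1.84,0,0],[3.15,-1.84,0,0],[3.15,-1.84,0,0],[3.15,-1.84,0,0]]'
```

```text
time_s: 0.57
tool_pos: [308.1, -461.6, 214.4]
eef_rot: [[0.956, 0.294, -0.0], [0.294, -0.956, 0.0], [-0.0, -0.0, -1.0]]
ft_force: [0.2, -0.4, -0.4]
grip_width: 91.9
time_s: 0.98
tool_pos: [431.7, -327.1, 214.5]
eef_rot: [[0.956, 0.294, -0.0], [0.294, -0.956, 0.0], [-0.0, -0.0, -1.0]]
ft_force: [-0.1, -1.1, -0.2]
grip_width: 92.0
```

```bash
python3 -m crank '[[3.15,-1.84,0,0],[3.15,-1.84,0,0],[3.15,-1.84,0,0],[3.15,-1.84,0,0],[3.15,-1.84,0,0]]'; python3 -m crank '[[0,0,1.5,0],[0,0,2.5,0],[0,0,2.5,0],[0,0,1,0],[0,0,0,0]]'
python3 - <<'E'
from h import *
s=state(); im=grab_frame("wrist"); cv2.imwrite("pics/w1.png",im)
import pickle; pickle.dump(s,open("w1.pkl","wb"))
print(s["time_s"],s["tool_pos"],s["q"],s["ft_force"])
print(proj("wrist",[570,-189,74],s),proj("wrist",[570,-189,98],s))
E
```

```text
time_s: 1.4
tool_pos: [555.2, -192.8, 214.5]
eef_rot: [[0.956, 0.294, -0.0], [0.294, -0.956, 0.0], [-0.0, -0.0, -1.0]]
ft_force: [0.4, -1.0, -0.6]
grip_width: 91.5
time_s: 1.82
tool_pos: [552.4, -193.8, 137.0]
eef_rot: [[0.956, 0.294, -0.005], [0.294, -0.956, 0.002], [-0.004, -0.003, -1.0]]
ft_force: [-0.6, 0.2, -1.5]
grip_width: 91.9
1.8167 [ 552.42304879 -193.75032846  136.96997595] [-3.39878485e-01  3.79554816e-01  1.78570668e+00 -1.40790630e-05
  9.81368162e-01  9.32053538e-01] [-0.56302535  0.23748576 -1.46536342]
[319.54016693 189.11929056] [319.41841582 197.29904046]
```

View pics/w1.png

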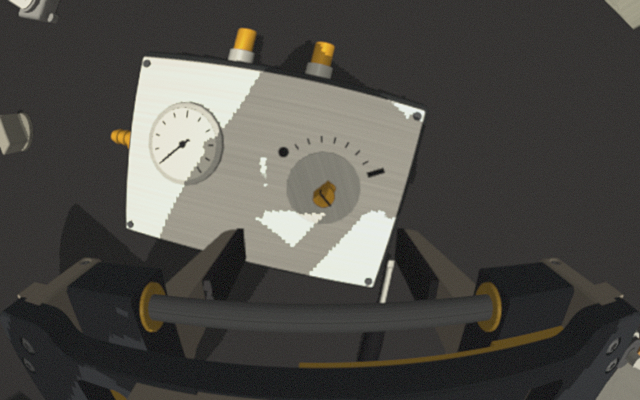

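Run:
```python
import cv2
a=cv2.imread("pics/w1.png")
cv2.imwrite("pics/w1z.png",cv2.resize(a[130:240,260:400],None,fx=5.4,fy=5.4,interpolation=cv2.INTER_CUBIC))
cv2.imwrite("pics/w1zz.png",cv2.resize(a[175:215,300:350],None,fx=14,fy=14,interpolation=cv2.INTER_CUBIC))
```

```text
(no output)
```

View pics/w1z.png

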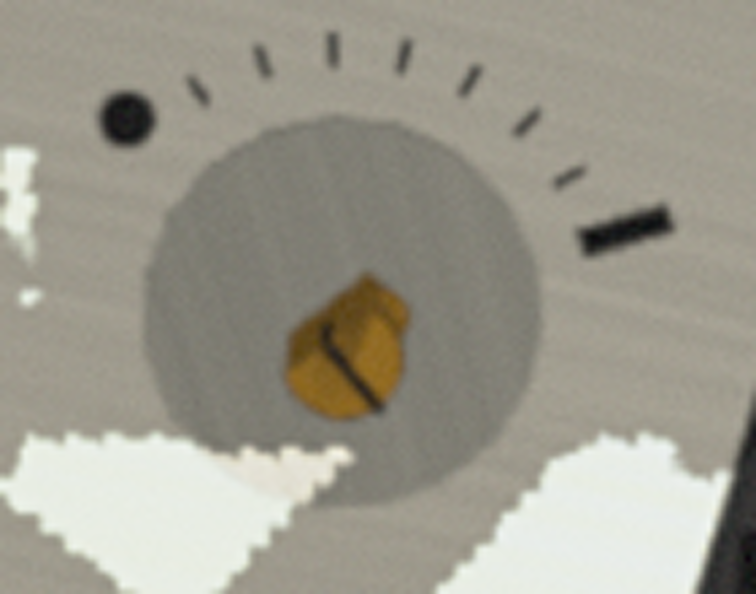

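View pics/w1zz.png

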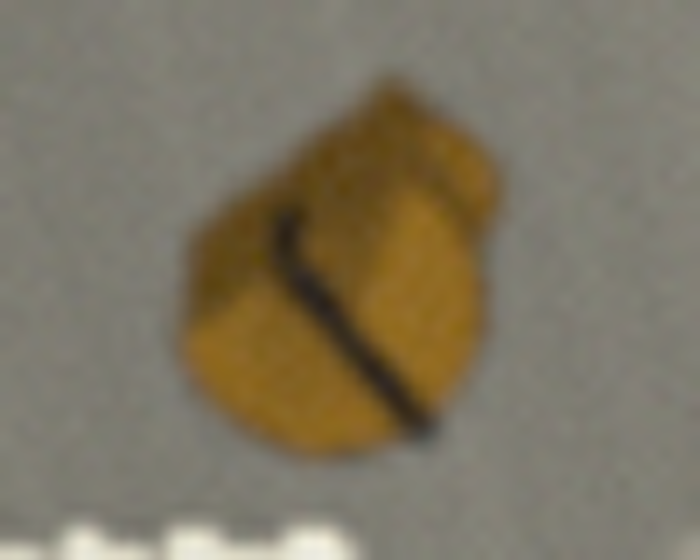

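Run:
```python
from h import *
import pickle
s=pickle.load(open("w1.pkl","rb")); im=cv2.imread("pics/w1.png").astype(np.float32)
# rectify by ray casting onto z=98 plane: 0.1 mm/px, and z=70/74 plane
def rect(z,cx,cy,half,step):
    n=int(2*half/step)+1
    mx=np.zeros((n,n),np.float32);my=mx.copy()
    for i in range(n):
        for j in range(n):
            # image: right=-y? use x right,y up (world)
            mx[i,j],my[i,j]=proj("wrist",[cx-half+j*step,cy+half-i*step,z],s)
    return cv2.remap(im,mx,my,cv2.INTER_CUBIC)
r=rect(98,570,-189,15,0.1); cv2.imwrite("pics/r98.png",cv2.resize(r,None,fx=2,fy=2))
r=rect(70,570,-189,55,0.25); cv2.imwrite("pics/r70.png",r); print(r.shape)
```

```text
Traceback (most recent call last):
  File "h.py", line 16, in proj
    ci=camera_info(name); f=f_of(ci); P=np.array(P,float)
ValueError: time passes only in moves, steps and waits
```

```bash
sed -i 's/from cell import state, grab_frame, camera_info/from cell import state, grab_frame, camera_info as _ci\nimport functools\ncamera_info=functools.lru_cache(None)(_ci)/' h.py
python3 - <<'E'
from h import *
import pickle
s=pickle.load(open("w1.pkl","rb")); im=cv2.imread("pics/w1.png")
g=im.max(2)
# dark marks on the plate
roi=(270,130,395,185); m=(g<55).astype(np.uint8); m[:, :270]=0; m[:,395:]=0; m[:130]=0; m[205:]=0
n,l,st,c=cv2.connectedComponentsWithStats(m)
for i in range(1,n):
    if st[i,4]<4: continue
    z=98 if 300<c[i][0]<350 and c[i][1]>180 else 70
    ys,xs=np.nonzero(l==i); W=np.array([onz("wrist",x,y,z,s)[:2] for x,y in zip(xs,ys)])
    vx,vy,x0,y0=cv2.fitLine(W.astype(np.float32),cv2.DIST_L2,0,.01,.01).ravel()
    print(st[i,4],c[i],W.mean(0),"ax",np.degrees(np.arctan2(vy,vx)))
# dial circle
hsv=cv2.cvtColor(im,cv2.COLOR_BGR2HSV)
zz=lambda u,v:(300+(u+.5)/14-.5,175+(v+.5)/14-.5)
P={k:onz("wrist",*zz(*p),98,s)[:2] for k,p in dict(slotA=(290,258),slotB=(425,428),edgeL=(190,328)).items()}
print(P); d=P["slotA"]-P["slotB"]; print(np.degrees(np.arctan2(d[1],d[0])))
w=lambda u,v:(260+(u+.5)/5.4-.5,130+(v+.5)/5.4-.5)
pts=[(345,116),(145,290),(540,310),(165,215),(500,190),(375,505),(200,440),(520,400),(470,470)]
Q=np.array([onz("wrist",*w(*p),74,s)[:2] for p in pts])
A=np.c_[2*Q,np.ones(len(Q))]; x=np.linalg.lstsq(A,(Q**2).sum(1),rcond=None)[0]
print("dial c",x[:2],"R",np.sqrt(x[2]+x[0]**2+x[1]**2))
E
```

```text
57 [283.07017544 151.52631579] [ 589.29762378 -153.71668797] ax -84.79294
54 [375.35185185 172.27777778] [ 595.00725246 -226.99479681] ax -55.346523
5 [322.2 195.8] [ 571.60364777 -190.53152943] ax 60.861095
{'slotA': array([ 573.15033754, -188.63484753]), 'slotB': array([ 566.74053586, -197.69249964]), 'edgeL': array([ 568.24291339, -184.93719137])}
54.71421642677425
dial c [ 571.48018558 -191.53179213] R 28.73779964176505
```

```bash
python3 -m crank '[[0.83,-3.9,-0.5,0],[0.83,-3.9,-0.5,0],[0.83,-3.9,0,0],[0.83,-3.9,0,0],[0.83,-3.9,0,0]]' | head -2;  python3 -m crank '[[0.83,-3.9,0,0],[0.83,-3.9,0,0],[0.83,-3.9,0,0],[0.83,-3.9,0,0],[0.83,-3.9,0,0]]' | head -2; python3 -m crank '[[0.83,-3.9,0,-3],[0,0,0,-7],[0,0,0,-7],[0,0,0,-7],[0,0,0,-6]]' | head -3;python3 -m crank '[[0,0,0,0],[0,0,0,0],[0,0,0,0],[0,0,0,0],[0,0,0,0]]' | head -3
python3 - <<'E'
from h import *
s=state(); im=grab_frame("wrist"); cv2.imwrite("pics/w2.png",im)
import pickle; pickle.dump(s,open("w2.pkl","wb"))
print(s["time_s"],s["tool_pos"],s["q"],s["ft_force"])
E
```

```text
time_s: 2.28
tool_pos: [537.4, 5.5, 151.7]
time_s: 2.7
tool_pos: [519.5, 204.8, 151.8]
time_s: 3.12
tool_pos: [516.2, 243.1, 151.5]
eef_rot: [[0.676, 0.737, 0.002], [0.737, -0.676, 0.001], [0.002, 0.001, -1.0]]
time_s: 3.53
tool_pos: [515.4, 242.3, 149.9]
eef_rot: [[0.682, 0.731, 0.0], [0.731, -0.682, 0.0], [0.0, 0.0, -1.0]]
3.5333 [515.42771519 242.29979105 149.85998116] [4.36797384e-01 3.38545825e-01 1.81428314e+00 1.38174582e-05
 9.88460344e-01 1.18708667e+00] [ 0.13584111  0.37171362 -0.66379167]
```

View pics/w2.png

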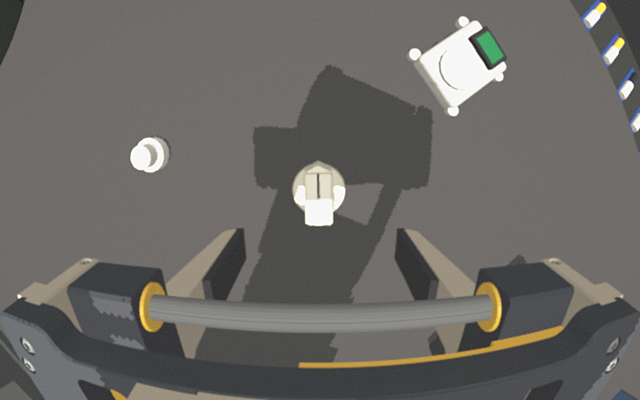

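Run:
```python
import cv2
a=cv2.imread("pics/w2.png")
cv2.imwrite("pics/w2z.png",cv2.resize(a[155:235,275:365],None,fx=7,fy=7,interpolation=cv2.INTER_CUBIC))
```

```text
(no output)
```

View pics/w2z.png

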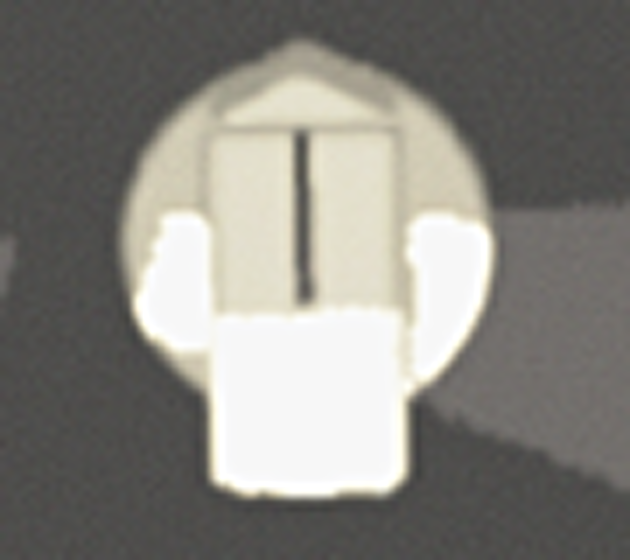

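Run:
```python
from h import *
import pickle
s=pickle.load(open("w2.pkl","rb")); R=s["eef_rot"];p=s["tool_pos"]
w=lambda u,v:(275+(u+.5)/7-.5,155+(v+.5)/7-.5)
for n,q,z in (("fl",(210,128),46),("fr",(398,128),46),("rl",(210,490),46),("rr",(407,490),46),("lineF",(302,132),46),("lineR",(305,300),46),("tip",(300,75),46),("skL",(121,240),8),("skR",(493,240),8)):
    P=onz("wrist",*w(*q),z,s); print(n,P[:2],"tool",(R.T@(P-p)))
```

```text
fl [521.72824506 267.99626993] tool [ 23.06301688 -12.92322777 103.8652436 ]
fr [539.34389888 251.55590289] tool [ 23.04844897  11.1723467  103.86771782]
rl [487.68274222 232.42612812] tool [-26.17018744 -13.57333868 103.85111554]
rr [507.01619124 214.39726408] tool [-26.17543057  12.86190588 103.85383308]
lineF [529.98405498 259.55689098] tool [ 22.51899839  -1.12977378 103.86630126]
lineR [515.0398329  243.00771476] tool [  0.22369397  -0.77711532 103.85996991]
tip [534.85478939 265.13969235] tool [ 29.92388102  -1.37356392 103.86839104]
skL [494.29644331 260.96772577] tool [ -0.79365723 -28.20067302 141.8568604 ]
skR [534.55709944 223.40747255] tool [ -0.81650688  26.86013428 141.86251725]
```

```bash
python3 -m crank '[[-0.07,-0.07,2.5,-0.7],[0,0,3.5,0],[0,0,3.5,0],[0,0,2.5,0],[0,0,1,0]]' ; python3 -m crank '[[0,0,0.5,0],[0,0,0,0],[0,0,0,0],[0,0,0,0],[0,0,0,0]]'
```

```text
time_s: 4.0
tool_pos: [512.1, 241.3, 16.2]
eef_rot: [[0.672, 0.74, -0.005], [0.74, -0.672, -0.002], [-0.005, -0.002, -1.0]]
ft_force: [-0.5, -0.4, -0.3]
grip_width: 91.8
time_s: 4.42
tool_pos: [515.3, 242.9, 16.1]
eef_rot: [[0.672, 0.741, 0.002], [0.741, -0.672, 0.001], [0.002, 0.001, -1.0]]
ft_force: [-0.4, -0.1, 0.6]
grip_width: 92.0
```

```bash
python3 -m crank '[[0,0,0,0],[0,0,0,0],[0,0,0,0],[0,0,0,0],[0,0,0,0]]' 1 50;  python3 -m crank '[[0,0,0,0],[0,0,0,0],[0,0,0,0],[0,0,0,0],[0,0,0,0]]'
```

```text
time_s: 4.83
tool_pos: [514.3, 242.4, 14.7]
eef_rot: [[0.671, 0.741, 0.0], [0.741, -0.671, 0.0], [0.0, 0.0, -1.0]]
ft_force: [0.5, 0.9, 0.0]
grip_width: 60.9
time_s: 5.25
tool_pos: [514.2, 242.4, 14.5]
eef_rot: [[0.671, 0.741, -0.0], [0.741, -0.671, -0.0], [-0.0, -0.0, -1.0]]
ft_force: [-1.3, 1.7, 0.1]
grip_width: 27.5
```

```bash
python3 -m crank '[[0,0,0,0],[0,0,0,0],[0,0,0,0],[0,0,0,0],[0,0,0,0]]';  python3 -m crank '[[0,0,-2,0],[0,0,-3,0],[0,0,-4,0],[0,0,-4,0],[0,0,-2,0]]'; python3 -m crank '[[0,0,0,0],[0,0,0,0],[0,0,0,0],[0,0,0,0],[0,0,0,0]]'
python3 - <<'E'
from h import *
s=state(); im=grab_frame("wrist"); cv2.imwrite("pics/w3.png",im[150:350,200:440].repeat(3,0).repeat(3,1)); cv2.imwrite("pics/w3f.png",im)
cv2.imwrite("pics/s3.png",grab_frame("scene")); cv2.imwrite("pics/t3.png",grab_frame("top"))
import pickle; pickle.dump(s,open("w3.pkl","wb"))
print(s["time_s"],s["tool_pos"],s["q"],s["ft_force"])
E
```

```text
time_s: 5.67
tool_pos: [514.2, 242.4, 14.6]
eef_rot: [[0.671, 0.741, -0.0], [0.741, -0.671, -0.0], [-0.0, -0.0, -1.0]]
ft_force: [0.6, -0.2, -0.2]
grip_width: 25.5
time_s: 6.08
tool_pos: [515.8, 243.1, 169.0]
eef_rot: [[0.671, 0.741, 0.004], [0.741, -0.671, 0.002], [0.004, 0.002, -1.0]]
ft_force: [0.9, -0.3, -0.8]
grip_width: 25.6
time_s: 6.5
tool_pos: [513.3, 241.9, 162.8]
eef_rot: [[0.671, 0.741, -0.003], [0.741, -0.671, -0.001], [-0.003, -0.001, -1.0]]
ft_force: [-0.5, 0.0, -1.1]
grip_width: 26.0
6.5 [513.27227838 241.90046821 162.77907495] [ 4.37786198e-01  3.21842989e-01  1.80541267e+00 -2.26224659e-05
  1.01742089e+00  1.17398075e+00] [-0.45206461  0.04373928 -1.05994473]
```

View pics/w3.png

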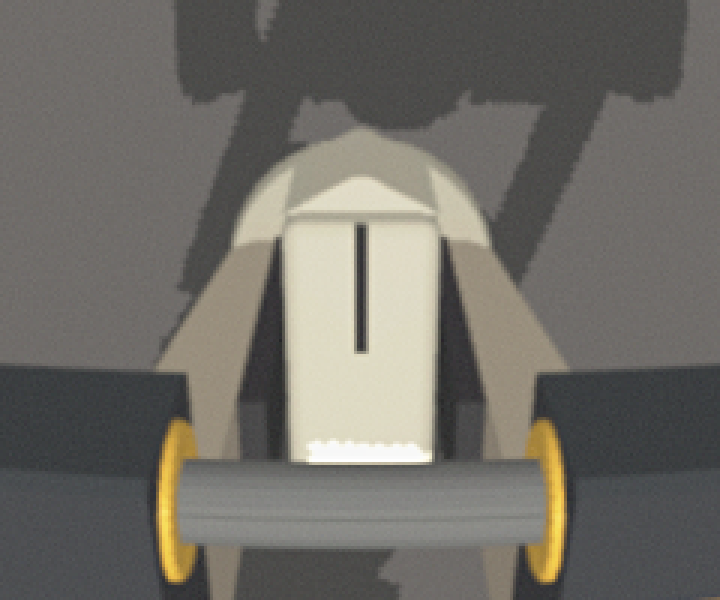

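Run:
```python
from h import *
import pickle
s=pickle.load(open("w3.pkl","rb")); R=s["eef_rot"];p=s["tool_pos"]
for n,(u,v),z in (("tip",(361,178),-31.5),("fl",(287,213),-31.5),("fr",(438,213),-31.5),("lineF",(361,224),-31.5),("lineR",(361,352),-31.5),("nosebase",(361,126),6.5)):
    u=200+(u+.5)/3-.5;v=150+(v+.5)/3-.5
    o,d=ray("wrist",u,v,s); o=R.T@(o-p); d=R.T@d; print(n,o+d*(z-o[2])/d[2])
```

```text
tip [ 31.06906038   0.75750125 -31.5       ]
fl [ 25.2848131  -10.90535413 -31.5       ]
fr [ 25.27331398  12.89759368 -31.5       ]
lineF [ 23.459866     0.75743204 -31.5       ]
lineR [  0.62894111   0.75720524 -31.5       ]
nosebase [29.91941194  0.80011636  6.5       ]
```

```bash
python3 -m crank '[[-2.76,2.83,0,0],[-2.76,2.83,0,0],[-2.76,2.83,0,0],[-2.76,2.83,0,0],[-2.76,2.83,0,0]]' |head -2;  python3 -m crank '[[-2.76,2.83,0,0],[-2.76,2.83,0,0],[-2.76,2.83,0,0],[-2.76,2.83,0,0],[-2.76,2.83,0,0]]' | head -2;  python3 -m crank '[[-2.76,2.83,0,0],[-2.76,2.83,0,0],[0,0,1.1,-6.7],[0,0,1.1,0],[0,0,1,0]]' | head -2;  python3 -m crank '[[0,0,0,0],[0,0,0,0],[0,0,0,0],[0,0,0,0],[0,0,0,0]]'
python3 - <<'E'
from h import *
s=state(); im=grab_frame("wrist"); cv2.imwrite("pics/w4f.png",im); cv2.imwrite("pics/w4.png",cv2.resize(im[100:300,200:440],None,fx=3,fy=3,interpolation=cv2.INTER_CUBIC))
import pickle; pickle.dump(s,open("w4.pkl","wb"))
print(s["time_s"],s["tool_pos"],s["q"],s["ft_force"])
E
```

```text
time_s: 7.07
tool_pos: [526.1, 43.4, 164.3]
time_s: 7.48
tool_pos: [538.3, -154.1, 164.3]
time_s: 7.9
tool_pos: [542.8, -230.9, 131.1]
time_s: 8.32
tool_pos: [544.0, -230.6, 133.2]
eef_rot: [[0.58, 0.815, 0.001], [0.815, -0.58, -0.0], [0.0, 0.001, -1.0]]
ft_force: [0.1, -0.3, -1.7]
grip_width: 25.7
8.3167 [ 544.03712279 -230.63273291  133.20206414] [-4.03499492e-01  3.88831102e-01  1.78118704e+00 -3.09000074e-06
  9.70614025e-01  2.15392480e-01] [ 0.12487879 -0.26588582 -1.73621966]
```

View pics/w4.png

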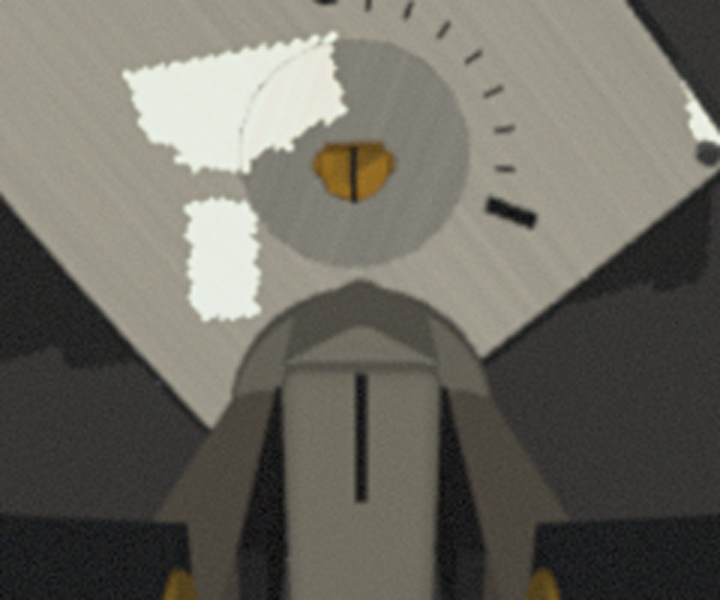

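Run:
```python
import cv2
a=cv2.imread("pics/w4f.png")
cv2.imwrite("pics/w4z.png",cv2.resize(a[140:175,298:340],None,fx=16,fy=16,interpolation=cv2.INTER_CUBIC))
```

```text
(no output)
```

View pics/w4z.png

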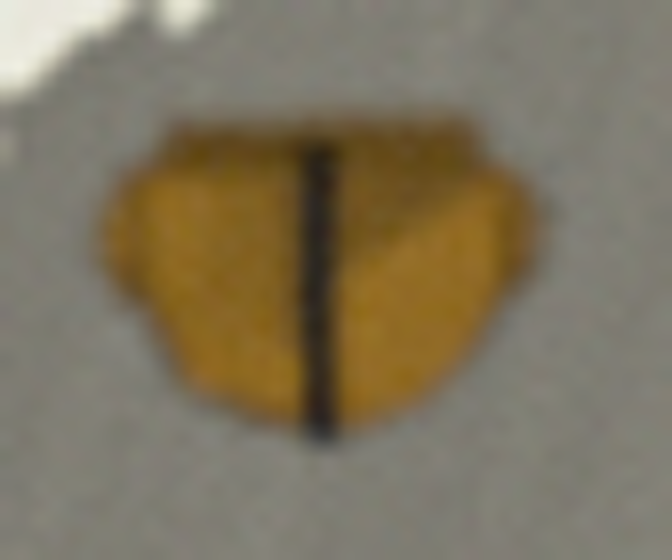

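```bash
python3 - <<'E'
from h import *
import pickle
s=pickle.load(open("w4.pkl","rb")); R=s["eef_rot"];p=s["tool_pos"]
def tl(u,v,z):
    o,d=ray("wrist",u,v,s); o=R.T@(o-p); d=R.T@d; return (o+d*(z-o[2])/d[2])[:2]
w=lambda u,v:(200+(u+.5)/3-.5,100+(v+.5)/3-.5)
zz=lambda u,v:(298+(u+.5)/16-.5,140+(v+.5)/16-.5)
zt=p[2]-98
for n,q in (("axis",(321,249)),("flatL",(150,172)),("slotT",(318,165)),("slotB",(322,435)),("topL",(143,240)),("topR",(503,240))): print(n,tl(*zz(*q),zt))
# dial ellipse
im=cv2.imread("pics/w4f.png")
pts=[(470,150),(355,267),(243,150),(455,98),(365,39),(265,220),(445,220),(458,185),(420,250)]
def circ(Q):
    Q=np.array(Q); A=np.c_[2*Q,np.ones(len(Q))]; x=np.linalg.lstsq(A,(Q**2).sum(1),rcond=None)[0]; return x[:2],np.sqrt(x[2]+x[0]**2+x[1]**2)
print("dial",circ([tl(*w(*q),p[2]-74) for q in pts]))
# skirt outline: bright-vs plate edges by hand from gradient
zb=14.5
sk=[(233,393),(240,365),(255,335),(275,313),(300,296),(320,288),(405,288),(425,297),(450,318),(470,342),(482,365),(489,392)]
print("skirt",circ([tl(*w(*q),zb) for q in sk]))
for q,z in (((361,281),6.5),((361,326),-31.5),((361,365),-31.5)): print(tl(*w(*q),z))
E
python3 - <<'E'
import cv2
a=cv2.imread("pics/w4f.png")
cv2.imwrite("pics/w4s.png",cv2.resize(a[185:240,270:370],None,fx=8,fy=8,interpolation=cv2.INTER_CUBIC))
E
```

```text
axis [47.72065981 -0.87229118]
flatL [50.96607125 -7.94997037]
slotT [51.23921114 -0.99184863]
slotB [39.87264633 -0.84182068]
topL [48.11778503 -8.26097372]
topR [48.10494405  6.68007811]
dial (array([47.59618487, -0.69300021]), np.float64(28.17608371333606))
skirt (array([-0.68310811,  0.64768824]), np.float64(27.259055070810376))
[28.82133497  0.69283526]
[31.30833401  0.64993622]
[24.88240779  0.64989143]
```

View pics/w4s.png

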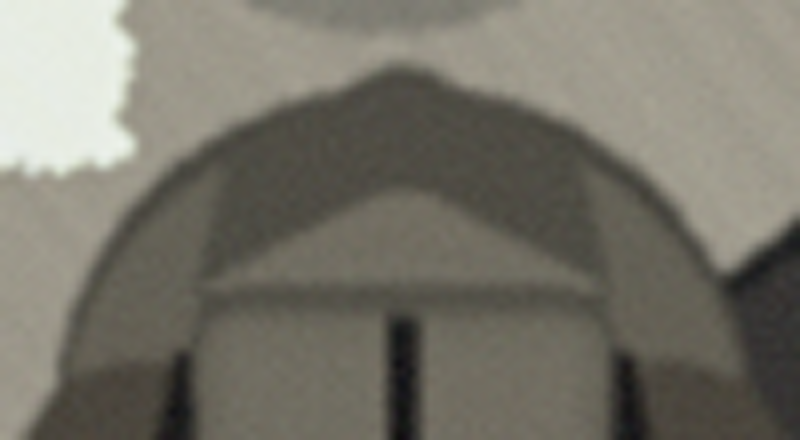

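```bash
python3 -m crank '[[1.5,-0.15,0,-0.7],[2.0,0,0,0],[1.22,0,0,0],[0,0,0.8,0],[0,0,0.7,0]]';  python3 -m crank '[[0,0,0,0],[0,0,0,0],[0,0,0,0],[0,0,0,0],[0,0,0,0]]'
python3 - <<'E'
from h import *
s=state(); im=grab_frame("wrist"); cv2.imwrite("pics/w5.png",cv2.resize(im[100:300,200:440],None,fx=3,fy=3,interpolation=cv2.INTER_CUBIC))
t=grab_frame("scene"); cv2.imwrite("pics/s5.png",cv2.resize(t[150:230,180:300],None,fx=6,fy=6,interpolation=cv2.INTER_CUBIC))
print(s["time_s"],s["tool_pos"],s["q"],s["ft_force"])
E
```

```text
time_s: 8.78
tool_pos: [569.8, -191.3, 117.3]
eef_rot: [[0.569, 0.822, 0.001], [0.822, -0.569, -0.001], [0.0, 0.001, -1.0]]
ft_force: [0.7, 0.6, -1.4]
grip_width: 25.9
time_s: 9.2
tool_pos: [569.4, -192.0, 117.8]
eef_rot: [[0.571, 0.821, 0.0], [0.821, -0.571, -0.0], [0.0, 0.0, -1.0]]
ft_force: [-0.6, 0.4, -0.4]
grip_width: 25.8
9.2 [ 569.37471671 -191.99553377  117.81537646] [-3.27715889e-01  4.21943452e-01  1.76951482e+00 -2.20720489e-05
  9.49777854e-01  2.79878131e-01] [-0.58771318  0.41060223 -0.37074438]
```

View pics/s5.png

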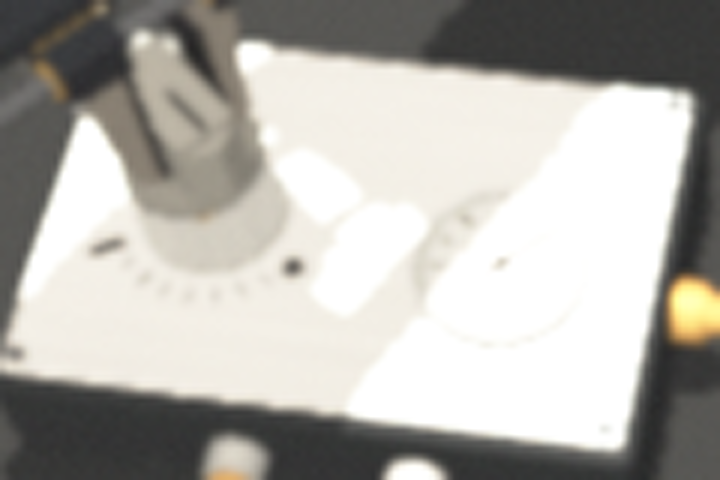

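View pics/w5.png

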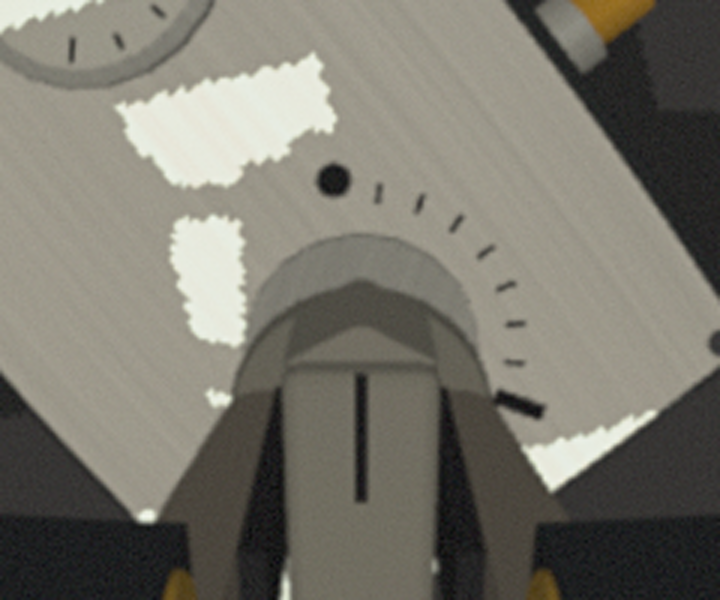

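```bash
python3 -m crank '[[0,0,0.2,0],[0,0,0.2,0],[0,0,0.1,0],[0,0,0,0],[0,0,0,0]]' | egrep "pos|force";  python3 -m crank '[[0,0,0.1,0],[0,0,0.1,0],[0,0,0,0],[0,0,0,0],[0,0,0,0]]'| egrep "pos|force"
```

```text
tool_pos: [569.3, -191.5, 112.5]
ft_force: [-0.4, -0.1, -0.8]
tool_pos: [569.5, -191.6, 112.1]
ft_force: [-5.2, 1.3, 15.3]
```

```bash
python3 -m crank '[[0,0,-0.15,0],[0,0,0,0],[-0.02,-0.06,0,0],[0,0,0,0],[0,0,0,0]]' | egrep "pos|force";  python3 -m crank '[[0,0,0,0],[0,0,0.05,0],[0,0,0,0],[0,0,0,0],[0,0,0,0]]'| egrep "pos|force"
```

```text
tool_pos: [569.6, -191.6, 112.4]
ft_force: [1.4, -0.3, 3.8]
tool_pos: [569.6, -191.6, 112.3]
ft_force: [0.1, -0.3, 7.7]
```

```bash
python3 -m crank '[[0,0,-0.03,0],[0.02,0,0,0],[0.02,0,0,0],[0,0,0,0],[0,0,0,0]]' | egrep "pos|force";  python3 -m crank '[[0.02,0,0,0],[0.02,0,0,0],[0,0,0,0],[0,0,0,0],[0,0,0,0]]'| egrep "pos|force"
```

```text
tool_pos: [569.6, -191.5, 112.3]
ft_force: [0.7, -1.2, 5.1]
tool_pos: [569.6, -191.4, 112.3]
ft_force: [0.6, -2.6, 6.3]
```

```bash
cat > st.py <<'E'
from cell import state
import numpy as np
s=state(); R=s["eef_rot"]; print("t %.2f"%s["time_s"],"pos",np.round(s["tool_pos"],2),"yaw %.2f"%np.degrees(np.arctan2(R[1,0],R[0,0])),"Ftool",np.round(R.T@s["ft_force"],1),"Mtool",np.round(R.T@s["moment"],3),"g %.1f"%s["grip_width"])
E
python3 st.py; for i in 1; do python3 -m crank '[[0,0,0,-1],[0,0,0,-1],[0,0,0,0],[0,0,0,0],[0,0,0,0]]' >/dev/null; python3 st.py; python3 -m crank '[[0,0,0,-1],[0,0,0,-1],[0,0,0,0],[0,0,0,0],[0,0,0,0]]' >/dev/null; python3 st.py; done
```

```text
t 11.80 pos [ 569.63 -191.41  112.33] yaw 55.23 Ftool [-1.8  2.  -6.3] Mtool [-0.515 -0.371  0.04 ] g 26.0
t 12.22 pos [ 569.67 -191.34  112.33] yaw 57.23 Ftool [-1.7  1.6 -6.6] Mtool [-0.477 -0.382  0.017] g 25.9
t 12.63 pos [ 569.6  -191.2   112.28] yaw 59.23 Ftool [-1.8  1.8 -5.7] Mtool [-0.434 -0.244  0.044] g 25.7
```

```bash
python3 -m crank '[[0,0,-0.2,2],[0,0,0,2],[0,0,0,0],[0,0,0,0],[0,0,0,0]]' >/dev/null; python3 st.py; python3 -m crank '[[0,0,0,0],[0,0,0,0],[0,0,0,0],[0,0,0,0],[0,0,0,0]]' >/dev/null; python3 st.py
```

```text
t 13.05 pos [ 568.58 -190.47  113.26] yaw 55.29 Ftool [ 0.9 -0.1  0.5] Mtool [-0.041  0.024 -0.034] g 25.3
t 13.47 pos [ 569.21 -190.7   113.86] yaw 55.23 Ftool [0.9 0.5 1.1] Mtool [-0.101 -0.009 -0.023] g 25.7
```

```bash
python3 -m crank '[[-0.02,0.08,0,0],[0,0,0,0],[0,0,0,0],[0,0,0,0],[0,0,0,0]]' >/dev/null; python3 st.py
python3 - <<'E'
from h import *
import pickle
s=state(); im=grab_frame("wrist"); cv2.imwrite("pics/w6f.png",im); pickle.dump(s,open("w6.pkl","wb"))
cv2.imwrite("pics/w6.png",cv2.resize(im[170:235,270:370],None,fx=8,fy=8,interpolation=cv2.INTER_CUBIC))
E
```

```text
t 13.88 pos [ 569.79 -191.33  113.91] yaw 55.22 Ftool [ 0.1 -0.1  1.1] Mtool [-0.089  0.008  0.004] g 26.1
```

View pics/w6.png

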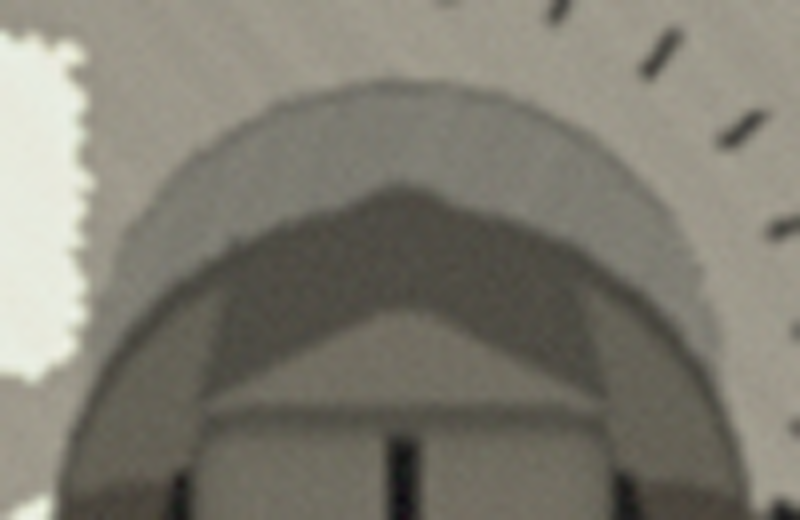

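Run:
```python
from h import *
import pickle
s=pickle.load(open("w6.pkl","rb")); R=s["eef_rot"];p=s["tool_pos"]
def tl(u,v,z):
    u=270+(u+.5)/8-.5; v=170+(v+.5)/8-.5
    o,d=ray("wrist",u,v,s); o=R.T@(o-p); d=R.T@d; return (o+d*(z-o[2])/d[2])[:2]
from scipy.optimize import least_squares
def circ(Q,r):
    Q=np.array(Q); f=least_squares(lambda c:np.hypot(*(Q-c).T)-r,[0,0]); return f.x,np.round(f.fun,2)
D=[(130,240),(200,155),(270,108),(400,79),(500,97),(600,155),(670,225),(700,275),(715,330)]
for r in (28.7,29): print(circ([tl(*q,p[2]-74) for q in D],r))
S=[(62,460),(75,410),(110,345),(160,290),(230,243),(300,213),(500,213),(570,243),(640,295),(690,345),(725,405),(743,460)]
for z in (6.5,14.5): print(z,circ([tl(*q,z) for q in S],28))
print("tip",tl(403,308,-31.5),tl(403,405,-31.5),"nose base",tl(403,184,6.5),tl(403,184,0))
```

```text
(array([1.01697565, 0.6233367 ]), array([-0.54, -0.16,  0.28,  0.47,  0.14, -0.43, -0.19,  0.04, -0.12]))
(array([0.63881617, 0.54522533]), array([-0.7 , -0.21,  0.3 ,  0.55,  0.23, -0.38, -0.21, -0.03, -0.25]))
6.5 (array([-0.4617772 ,  0.46620177]), array([-0.94, -0.53, -0.17,  0.07,  0.22,  0.52,  0.5 ,  0.18, -0.29,
       -0.25, -0.45, -0.68]))
14.5 (array([-2.11106183,  0.46179906]), array([-0.18,  0.  ,  0.06,  0.04, -0.03,  0.16,  0.13, -0.07, -0.32,
       -0.03,  0.06,  0.11]))
tip [31.43254003  0.61003226] [25.44824358  0.60963141] nose base [29.27925603  0.64542262] [30.92128337  0.6394465 ]
```

```bash
python3 - <<'E'
from h import *
import pickle
from scipy.optimize import least_squares
def circ(Q,r):
    Q=np.array(Q); f=least_squares(lambda c:np.hypot(*(Q-c).T)-r,[0,0]); return f.x,np.round(f.fun,2)
s=pickle.load(open("w2.pkl","rb")); R=s["eef_rot"];p=s["tool_pos"]
def tl(u,v,z,k=7,o0=(275,155)):
    u=o0[0]+(u+.5)/k-.5; v=o0[1]+(v+.5)/k-.5
    o,d=ray("wrist",u,v,s); o=R.T@(o-p); d=R.T@d; return (o+d*(z-o[2])/d[2])[:2]
im=cv2.imread("pics/w2.png"); 
S=[(122,240),(130,190),(150,142),(185,97),(215,75),(490,240),(480,180),(455,125),(420,88),(390,70)]
for z in (p[2],p[2]-8): print(circ([tl(*q,z) for q in S],28))
print("tip",tl(302,75,p[2]-46),"front",tl(302,128,p[2]-46),"nose base",tl(302,40,p[2]-8),tl(302,40,p[2]-14))
E
python3 - <<'E'
import cv2
a=cv2.imread("pics/w6f.png")
E
```

```text
(array([-2.15530688, -0.82946196]), array([ 0.1 , -0.37, -0.38, -0.01,  0.14, -0.21, -0.53, -0.04,  0.23,
        0.2 ]))
(array([-1.24773007, -0.77279439]), array([-0.59, -0.77, -0.52,  0.07,  0.32, -0.94, -0.91, -0.14,  0.31,
        0.38]))
tip [29.80092218 -1.24715   ] front [22.91758737 -1.25746798] nose base [28.83647403 -1.48056813] [29.70172997 -1.44271426]
```

Run:
```python
import cv2, numpy as np
a=cv2.imread("pics/w3f.png")[170:235,270:370]; b=cv2.imread("pics/w6f.png")[170:235,270:370]
z=[cv2.resize(x,None,fx=7,fy=7,interpolation=cv2.INTER_CUBIC)[:,:395] for x in (a,b)]
# left halves side by side
cv2.imwrite("pics/cmp.png",np.hstack([z[0],z[1]]))
```

```text
(no output)
```

View pics/cmp.png

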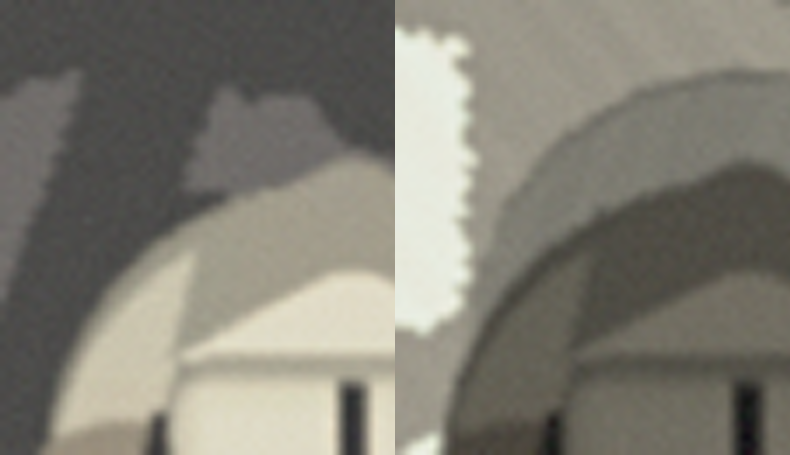

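```bash
python3 -m crank '[[0.07,0,0,0],[0,0,0.1,0],[0,0,0.1,0],[0,0,0,0],[0,0,0,0]]' >/dev/null; python3 st.py;  python3 -m crank '[[0,0,0,0],[0,0,0,0],[0,0,0,0],[0,0,0,0],[0,0,0,0]]' >/dev/null; python3 st.py
```

```text
t 14.35 pos [ 570.41 -190.76  112.28] yaw 55.22 Ftool [-0.2 -1.6 -4.3] Mtool [ 0.202 -0.042  0.003] g 25.3
t 14.77 pos [ 570.42 -190.79  112.22] yaw 55.22 Ftool [ 0.8 -0.8 -5.5] Mtool [0.213 0.046 0.05 ] g 25.8
```

```bash
python3 -m crank '[[0.03,0,0,0],[0.03,0,0,0],[0,0,0,0],[0,0,0,0],[0,0,0,0]]' >/dev/null; python3 st.py;  python3 -m crank '[[0.03,0,0,0],[0.03,0,0,0],[0,0,0,0],[0,0,0,0],[0,0,0,0]]' >/dev/null; python3 st.py
```

```text
t 15.18 pos [ 570.52 -190.64  112.17] yaw 55.23 Ftool [-2.3 -1.7 -5.8] Mtool [ 0.183 -0.386  0.013] g 25.6
t 15.60 pos [ 570.77 -190.22  112.05] yaw 55.23 Ftool [-3.4 -0.  -4.3] Mtool [ 0.005 -0.726  0.002] g 26.1
```

```bash
python3 -m crank '[[-0.03,0,0.02,0],[-0.03,0,0.02,0],[0,0,0,0],[0,0,0,0],[0,0,0,0]]' >/dev/null; python3 st.py;  python3 -m crank '[[-0.03,0,0,0],[-0.03,0,0,0],[0,0,0,0],[0,0,0,0],[0,0,0,0]]' >/dev/null; python3 st.py
```

```text
t 16.02 pos [ 570.73 -190.47  111.92] yaw 55.22 Ftool [-1.2 -2.  -8. ] Mtool [ 0.21  -0.499 -0.055] g 25.7
t 16.43 pos [ 570.6  -190.67  112.  ] yaw 55.21 Ftool [-0.3 -2.1 -7.3] Mtool [ 0.252 -0.125  0.011] g 25.7
```

```bash
python3 -m crank '[[0,-0.03,0,0],[0,-0.03,0,0],[0,0,0,0],[0,0,0,0],[0,0,0,0]]' >/dev/null; python3 st.py;  python3 -m crank '[[0.03,0,-0.02,0],[0.03,0,0,0],[0,0,0,0],[0,0,0,0],[0,0,0,0]]' >/dev/null; python3 st.py
```

```text
t 16.85 pos [ 570.47 -190.57  112.07] yaw 55.22 Ftool [-1.8 -0.5 -6.7] Mtool [-0.033 -0.135  0.011] g 25.5
t 17.27 pos [ 570.57 -190.36  112.08] yaw 55.22 Ftool [-3.5  0.1 -5.7] Mtool [-0.129 -0.48   0.052] g 25.6
```

```bash
python3 -m crank '[[0,0,-0.5,0],[0,0,-0.5,0],[-2.5,0,0,0],[-3.0,0,0,0],[0,0,1.0,0]]' >/dev/null; python3 st.py;  python3 -m crank '[[0,0,0.7,0],[0,0,0.3,0],[0,0,0,0],[0,0,0,0],[0,0,0,0]]' >/dev/null; python3 -m crank '[[0,0,0,0],[0,0,0,0],[0,0,0,0],[0,0,0,0],[0,0,0,0]]' >/dev/null; python3 st.py
python3 - <<'E'
from h import *
import pickle
s=state(); im=grab_frame("wrist"); cv2.imwrite("pics/w7f.png",im); pickle.dump(s,open("w7.pkl","wb"))
cv2.imwrite("pics/w7.png",cv2.resize(im[115:235,260:380],None,fx=5,fy=5,interpolation=cv2.INTER_CUBIC))
E
python3 st.py
```

```text
t 17.68 pos [ 537.59 -237.95  113.14] yaw 55.17 Ftool [0.4 1.3 0.2] Mtool [-0.023  0.022 -0.012] g 25.6
t 18.52 pos [ 538.74 -235.09  101.8 ] yaw 55.22 Ftool [0.2 0.4 1.2] Mtool [-0.087  0.034 -0.004] g 25.3
t 18.57 pos [ 538.73 -235.12  101.78] yaw 55.22 Ftool [0.1 0.4 1.4] Mtool [-0.008  0.009  0.027] g 25.4
```

View pics/w7.png

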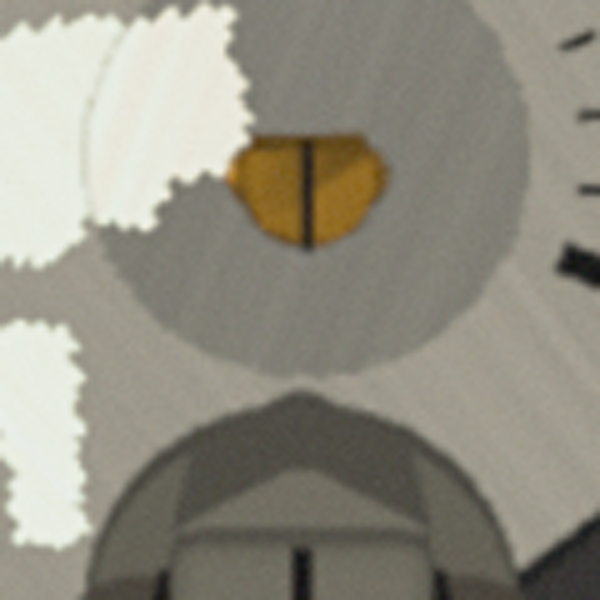

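Run:
```python
from h import *
a=cv2.imread("pics/w7f.png")
cv2.imwrite("pics/w7z.png",cv2.resize(a[138:168,302:342],None,fx=18,fy=18,interpolation=cv2.INTER_CUBIC))
# pipeline: orange mask
hsv=cv2.cvtColor(a,cv2.COLOR_BGR2HSV); m=((hsv[...,0]>8)&(hsv[...,0]<28)&(hsv[...,1]>120)).astype(np.uint8); m[:130]=0;m[175:]=0;m[:,:295]=0;m[:,345:]=0
ys,xs=np.nonzero(m)
for y in range(ys.min(),ys.max()+1): print(y,xs[ys==y].min(),xs[ys==y].max(),(xs[ys==y].min()+xs[ys==y].max())/2)
```

```text
142 326 331 328.5
143 311 332 321.5
144 310 332 321.0
145 309 334 321.5
146 308 335 321.5
147 307 335 321.0
148 306 336 321.0
149 306 336 321.0
150 306 336 321.0
151 306 336 321.0
152 306 336 321.0
153 307 335 321.0
154 308 334 321.0
155 309 333 321.0
156 310 333 321.5
157 310 332 321.0
158 311 331 321.0
159 312 331 321.5
160 312 330 321.0
161 314 329 321.5
162 316 327 321.5
163 318 324 321.0
```

View pics/w7z.png

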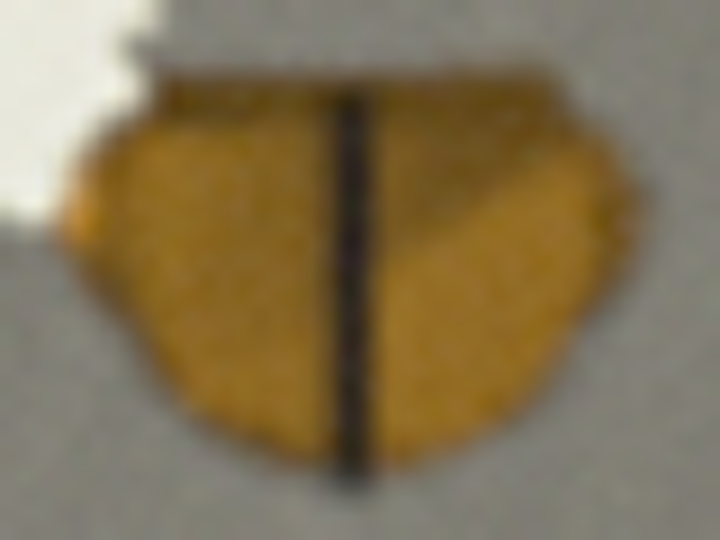

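Run:
```python
from h import *
import pickle
from scipy.optimize import least_squares
a=cv2.imread("pics/w7f.png")
cv2.imwrite("pics/w7s.png",cv2.resize(a[188:235,270:370],None,fx=8,fy=8,interpolation=cv2.INTER_CUBIC))
s=pickle.load(open("w7.pkl","rb")); R=s["eef_rot"];p=s["tool_pos"]
def tl(u,v,z):
    o,d=ray("wrist",u,v,s); o=R.T@(o-p); d=R.T@d; return (o+d*(z-o[2])/d[2])[:2]
z18=lambda u,v:(302+(u+.5)/18-.5,138+(v+.5)/18-.5)
zt=p[2]-98
for n,q in dict(c=(355,224),slotT=(353,112),slotB=(353,482),L=(97,212),R=(613,212)).items(): print(n,tl(*z18(*q),zt))
def circ(Q,r):
    Q=np.array(Q); f=least_squares(lambda c:np.hypot(*(Q-c).T)-r,[0,0]); return f.x,np.round(f.fun,2)
z5=lambda u,v:(260+(u+.5)/5-.5,115+(v+.5)/5-.5)
D=[(527,180),(520,225),(500,280),(460,328),(420,355),(370,373),(315,378),(255,367),(200,340),(145,295),(108,245),(526,110),(500,45),(87,140)]
Q=[tl(*z5(*q),p[2]-74) for q in D]; print("dial",circ(Q,29),circ(Q,28.7))
```

```text
c [54.60956988  1.37974132]
slotT [58.12586876  1.31547332]
slotB [46.44506133  1.32272916]
L [55.00458369 -6.65567729]
R [55.00952251  9.41842676]
dial (array([20.84977452,  8.96870897]), array([  8.19,   2.99,  -4.07, -12.19, -18.43, -23.64, -20.96, -13.33,
        -5.32,   3.72,  11.17,  15.85,  22.12,  21.81])) (array([54.24508695,  1.9354822 ]), array([-0.89, -0.5 ,  0.35,  0.64,  0.62,  0.41,  0.05, -0.46, -0.95,
       -0.81, -0.19, -0.55, -0.57,  0.16]))
```

View pics/w7s.png

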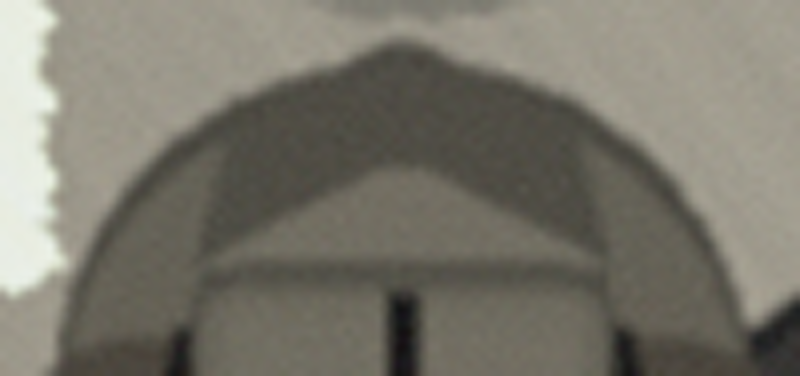

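```bash
python3 -m crank '[[0.6,0.073,0.3,0],[0.6,0,0.4,0],[0.6,0,0,0],[0,0,0,0],[0,0,0,0]]' >/dev/null; python3 st.py;  python3 -m crank '[[0,0,0,0],[0,0,0,0],[0,0,0,0],[0,0,0,0],[0,0,0,0]]' >/dev/null; python3 st.py;  python3 -m crank '[[0.03,0,0,0],[0.03,0,0,0],[0.04,0,0,0],[0,0,0,0],[0,0,0,0]]' >/dev/null; python3 st.py
```

```text
t 18.98 pos [ 548.9  -220.89   94.13] yaw 55.30 Ftool [-6.2  0.7  2. ] Mtool [-0.142 -1.229 -0.07 ] g 25.6
t 19.40 pos [ 548.85 -220.93   94.08] yaw 55.27 Ftool [-4.6  0.5  2.9] Mtool [-0.192 -1.166  0.026] g 25.9
t 19.82 pos [ 548.97 -220.75   94.12] yaw 55.29 Ftool [-10.4   1.3   2.2] Mtool [-0.156 -1.954  0.036] g 25.7
```

```bash
python3 -m crank '[[-0.1,0,0,0],[-0.05,0,0,0],[0,0,0,0],[0,0,0,0],[0,0,0,0]]' >/dev/null; python3 st.py
python3 - <<'E'
from h import *
import pickle
s=state(); im=grab_frame("wrist"); cv2.imwrite("pics/w8f.png",im); pickle.dump(s,open("w8.pkl","wb"))
cv2.imwrite("pics/w8.png",cv2.resize(im[140:240,260:380],None,fx=6,fy=6,interpolation=cv2.INTER_CUBIC))
im=grab_frame("scene"); cv2.imwrite("pics/s8.png",cv2.resize(im[140:220,170:290],None,fx=6,fy=6,interpolation=cv2.INTER_CUBIC))
E
```

```text
t 20.23 pos [ 548.85 -220.97   94.32] yaw 55.24 Ftool [-4.3  0.1  3.9] Mtool [ 0.041 -0.982 -0.045] g 25.9
```

View pics/w8.png

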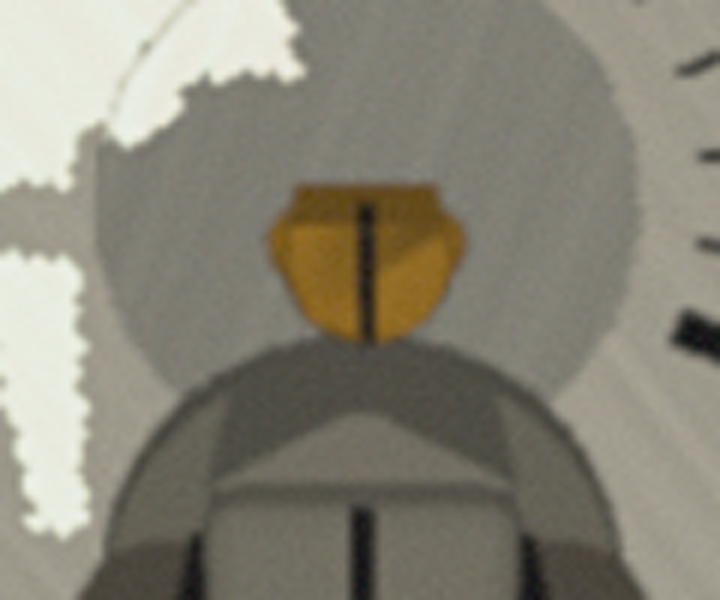

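View pics/s8.png

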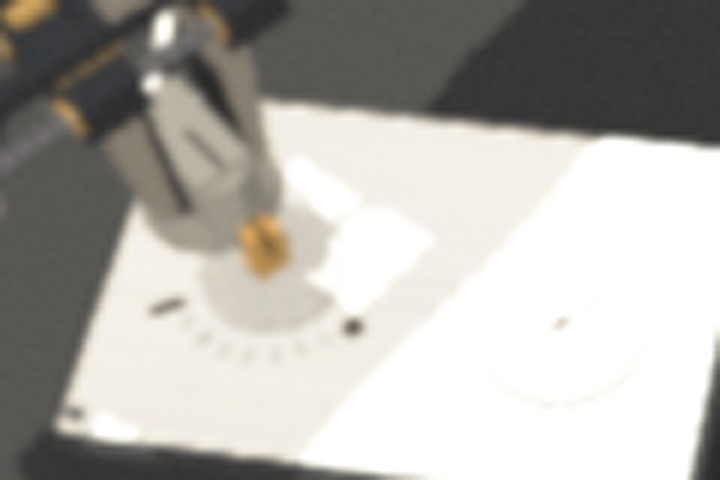

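Run:
```python
from h import *
import pickle
a=cv2.imread("pics/w8f.png")
cv2.imwrite("pics/w8z.png",cv2.resize(a[166:202,300:342],None,fx=16,fy=16,interpolation=cv2.INTER_CUBIC))
for f in ("w7f","w8f"):
    a=cv2.imread(f"pics/{f}.png"); g=a.max(2).astype(float); r=range(146,163) if f=="w7f" else range(176,194)
    pts=[]
    for y in r:
        w=np.clip(110-g[y,313:330],0,None); w[w<30]=0; pts.append((y,313+(w*np.arange(17)).sum()/max(w.sum(),1)))
    pts=np.array(pts); k=np.polyfit(pts[:,0],pts[:,1],1); print(f,k,np.degrees(np.arctan(k[0])),pts[:,1].round(1))
    r=range(212,219) if f=="w7f" else range(226,238)
    print([round(313+((w:=np.clip(90-g[y,313:330],0,None))*np.arange(17)).sum()/max(w.sum(),1),2) for y in r])
```

```text
w7f [-5.28806771e-03  3.21870171e+02] -0.30298113767368295 [321.  321.  321.4 321.4 321.1 321.  321.  320.7 321.  321.  321.  321.
 321.  321.  321.  321.  321.3]
[np.float64(313.0), np.float64(313.0), np.float64(313.0), np.float64(313.0), np.float64(313.0), np.float64(313.0), np.float64(313.0)]
w8f [-1.11812693e-02  3.22720161e+02] -0.640612845903116 [320.5 320.8 320.5 320.8 320.8 320.8 320.8 320.8 320.8 320.6 320.5 320.5
 320.5 320.6 320.6 320.6 320.6 320.6]
[np.float64(319.91), np.float64(319.91), np.float64(319.95), np.float64(319.94), np.float64(319.86), np.float64(319.91), np.float64(319.91), np.float64(319.95), np.float64(319.9), np.float64(319.92), np.float64(319.88), np.float64(319.92)]
```

View pics/w8z.png

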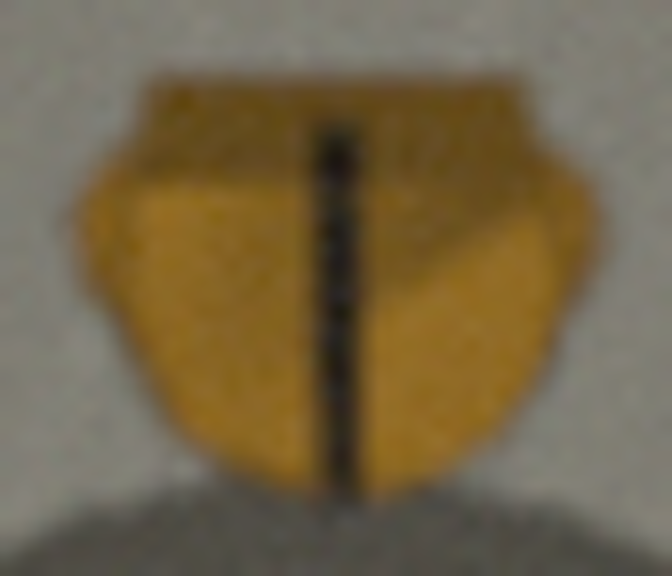

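```bash
python3 -m crank '[[-0.2,0,-0.8,0],[0,0,-0.8,0],[0,0,-0.8,0],[0,0,0,0],[0,0,0,0]]' >/dev/null; python3 st.py; python3 -m crank '[[1.5,0,0,0],[1.5,0,0,0],[1.01,0,0,0],[0,0,0,0],[0,0,0,0]]' >/dev/null;  python3 -m crank '[[0,0,0.2,0],[0,0,0.15,0],[0,0,0,0],[0,0,0,0],[0,0,0,0]]' >/dev/null; python3 st.py
python3 - <<'E'
from h import *
import pickle
s=state(); im=grab_frame("wrist"); cv2.imwrite("pics/w9f.png",im); pickle.dump(s,open("w9.pkl","wb"))
cv2.imwrite("pics/w9.png",cv2.resize(im[170:235,270:370],None,fx=8,fy=8,interpolation=cv2.INTER_CUBIC))
E
```

```text
t 20.75 pos [ 549.1  -222.92  119.99] yaw 55.22 Ftool [-0.4  0.6  2.1] Mtool [-0.055 -0.022 -0.001] g 25.5
t 21.58 pos [ 570.79 -190.12  115.14] yaw 55.19 Ftool [0.4 0.6 1. ] Mtool [-0.057  0.032  0.036] g 25.3
```

View pics/w9.png

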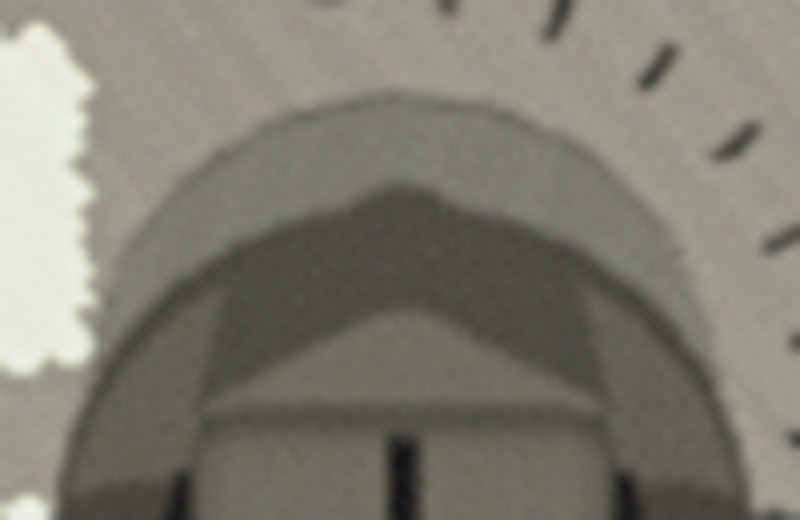

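```bash
python3 -m crank '[[0,0,0.1,0],[0,0,0.1,0],[0,0,0.08,0],[0,0,0,0],[0,0,0,0]]' >/dev/null; python3 st.py; python3 -m crank '[[0,0,0.05,0],[0,0,0,0],[0,0,0,0],[0,0,0,0],[0,0,0,0]]' >/dev/null; python3 st.py
```

```text
t 22.05 pos [ 570.96 -189.8   112.31] yaw 55.22 Ftool [-0.6  0.1  1.2] Mtool [-0.088  0.036 -0.038] g 25.7
t 22.47 pos [ 570.98 -189.86  111.89] yaw 55.22 Ftool [0.3 0.6 0.9] Mtool [-0.015  0.003  0.016] g 25.6
```

```bash
python3 -m crank '[[0,0,0.05,0],[0,0,0,0],[0,0,0,0],[0,0,0,0],[0,0,0,0]]' >/dev/null; python3 st.py; python3 -m crank '[[0,0,0.05,0],[0,0,0,0],[0,0,0,0],[0,0,0,0],[0,0,0,0]]' >/dev/null; python3 st.py
```

```text
t 22.88 pos [ 570.97 -189.86  111.37] yaw 55.22 Ftool [0.6 0.6 1.4] Mtool [-0.028 -0.011  0.014] g 25.7
t 23.30 pos [ 570.98 -189.85  110.89] yaw 55.22 Ftool [ 0.7 -1.3  1.4] Mtool [ 0.003  0.07  -0.011] g 25.5
```

```bash
python3 -m crank '[[0,0,0.05,0],[0,0,0.05,0],[0,0,0.05,0],[0,0,0,0],[0,0,0,0]]' >/dev/null; python3 st.py; python3 -m crank '[[0,0,0.05,0],[0,0,0.05,0],[0,0,0.05,0],[0,0,0,0],[0,0,0,0]]' >/dev/null; python3 st.py
```

```text
t 23.72 pos [ 570.98 -189.82  109.36] yaw 55.22 Ftool [0.4 0.4 1.7] Mtool [-0.091  0.041  0.043] g 25.9
t 24.13 pos [ 570.98 -189.82  107.83] yaw 55.22 Ftool [0.5 0.4 1.5] Mtool [-0.058  0.082  0.003] g 25.7
```

```bash
python3 -m crank '[[0,0,0.07,0],[0,0,0.07,0],[0,0,0.06,0],[0,0,0,0],[0,0,0,0]]' >/dev/null; python3 st.py; python3 -m crank '[[0,0,0.07,0],[0,0,0.07,0],[0,0,0.06,0],[0,0,0,0],[0,0,0,0]]' >/dev/null; python3 st.py;  python3 -m crank '[[0,0,0.05,0],[0,0,0.05,0],[0,0,0,0],[0,0,0,0],[0,0,0,0]]' >/dev/null; python3 st.py
```

```text
t 24.55 pos [ 570.93 -189.8   105.78] yaw 55.22 Ftool [ 0.4 -1.   1.7] Mtool [-0.018  0.042  0.028] g 25.3
t 24.97 pos [ 570.95 -189.83  103.81] yaw 55.22 Ftool [0.2 0.4 0.4] Mtool [-0.031  0.075  0.018] g 25.6
t 25.38 pos [ 570.95 -189.84  102.86] yaw 55.22 Ftool [0.5 0.9 0.7] Mtool [-0.02   0.155  0.011] g 25.5
```

```bash
python3 -m crank '[[0,0,0.05,0],[0,0,0.05,0],[0,0,0,0],[0,0,0,0],[0,0,0,0]]' >/dev/null; python3 st.py; python3 -m crank '[[0,0,0.05,0],[0,0,0.05,0],[0,0,0,0],[0,0,0,0],[0,0,0,0]]' >/dev/null; python3 st.py;  python3 -m crank '[[0,0,0.05,0],[0,0,0.05,0],[0,0,0,0],[0,0,0,0],[0,0,0,0]]' >/dev/null; python3 st.py
```

```text
t 25.80 pos [ 570.95 -189.8   101.82] yaw 55.22 Ftool [-0.1 -0.2  1.1] Mtool [-0.091  0.102  0.041] g 25.8
t 26.22 pos [ 570.98 -189.85  100.84] yaw 55.22 Ftool [0.2 0.1 1.4] Mtool [-0.09   0.089 -0.005] g 25.7
t 26.63 pos [ 571.02 -189.87   99.95] yaw 55.22 Ftool [ 0.2 -0.3  0.8] Mtool [-0.055  0.055  0.031] g 25.8
```

```bash
python3 -m crank '[[0,0,0.05,0],[0,0,0.05,0],[0,0,0.05,0],[0,0,0,0],[0,0,0,0]]' >/dev/null; python3 st.py; python3 -m crank '[[0,0,0.05,0],[0,0,0.05,0],[0,0,0,0],[0,0,0,0],[0,0,0,0]]' >/dev/null; python3 st.py
python3 - <<'E'
from h import *
import pickle
s=state(); im=grab_frame("wrist"); cv2.imwrite("pics/w10f.png",im)
cv2.imwrite("pics/w10.png",cv2.resize(im[170:235,270:370],None,fx=8,fy=8,interpolation=cv2.INTER_CUBIC))
im=grab_frame("scene"); cv2.imwrite("pics/s10.png",cv2.resize(im[140:220,170:290],None,fx=6,fy=6,interpolation=cv2.INTER_CUBIC))
E
```

```text
t 27.05 pos [ 571.07 -189.85   98.49] yaw 55.22 Ftool [-0.1  0.4 -3.8] Mtool [ 0.116 -0.016  0.016] g 25.5
t 27.47 pos [ 571.11 -189.91   97.52] yaw 55.22 Ftool [-0.1 -0.5 -5.1] Mtool [ 0.089  0.005 -0.012] g 25.8
```

View pics/w10.png

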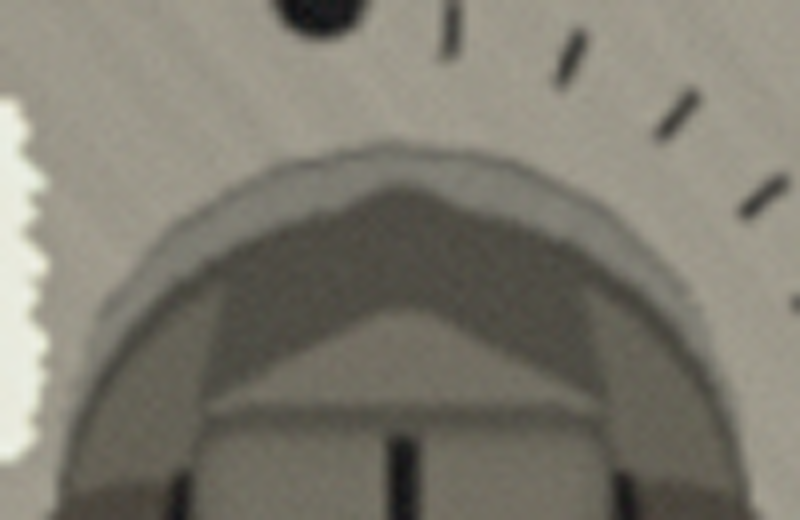

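View pics/s10.png

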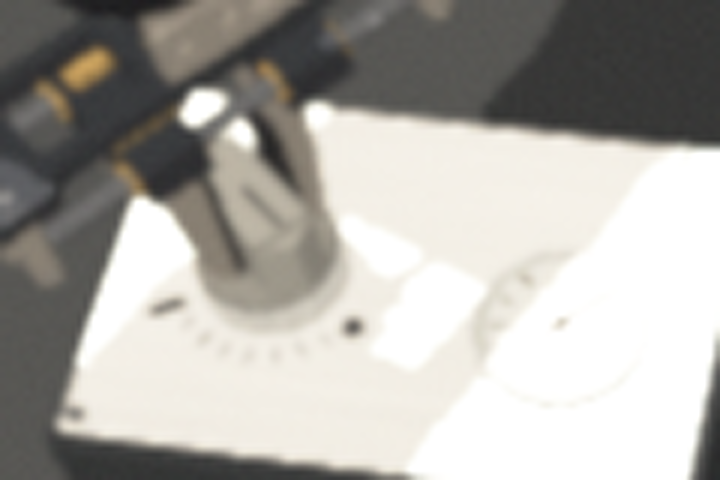

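```bash
for i in 1; do python3 -m crank '[[0,0,0.05,0],[0,0,0.05,0],[0,0,0,0],[0,0,0,0],[0,0,0,0]]' >/dev/null; python3 st.py; python3 -m crank '[[0,0,0.05,0],[0,0,0.05,0],[0,0,0.05,0],[0,0,0,0],[0,0,0,0]]' >/dev/null; python3 st.py; python3 -m crank '[[0,0,0.05,0],[0,0,0.05,0],[0,0,0.05,0],[0,0,0,0],[0,0,0,0]]' >/dev/null; python3 st.py; done
```

```text
t 27.98 pos [ 571.01 -189.86   96.3 ] yaw 55.22 Ftool [ 0.5 -1.2 -2.9] Mtool [-0.038  0.033 -0.018] g 25.9
t 28.40 pos [ 570.9  -189.8    94.53] yaw 55.22 Ftool [ 0.8  0.8 -0.1] Mtool [-0.163  0.068  0.077] g 25.6
t 28.82 pos [ 570.91 -189.79   93.04] yaw 55.22 Ftool [0.7 1.8 2.6] Mtool [-0.28   0.121 -0.006] g 25.7
```

```bash
python3 -m crank '[[0,0,0.05,0],[0,0,0.05,0],[0,0,0.05,0],[0,0,0,0],[0,0,0,0]]' >/dev/null; python3 st.py; python3 -m crank '[[0,0,0.05,0],[0,0,0.05,0],[0,0,0,0],[0,0,0,0],[0,0,0,0]]' >/dev/null; python3 st.py; python3 -m crank '[[0,0,0.05,0],[0,0,0.05,0],[0,0,0,0],[0,0,0,0],[0,0,0,0]]' >/dev/null; python3 st.py
```

```text
t 29.23 pos [ 570.82 -189.75   91.48] yaw 55.22 Ftool [0.8 2.  4.8] Mtool [-0.411  0.237  0.01 ] g 25.7
t 29.65 pos [ 570.85 -189.76   90.72] yaw 55.22 Ftool [1.6 1.3 4. ] Mtool [-0.293  0.262  0.016] g 25.7
t 30.07 pos [ 571.   -189.85   89.99] yaw 55.22 Ftool [1.7 0.2 1.1] Mtool [0.003 0.226 0.036] g 25.7
```

```bash
python3 -m crank '[[0,0,0.05,0],[0,0,0.05,0],[0,0,0,0],[0,0,0,0],[0,0,0,0]]' >/dev/null; python3 st.py; python3 -m crank '[[0,0,0.05,0],[0,0,0.05,0],[0,0,0,0],[0,0,0,0],[0,0,0,0]]' >/dev/null; python3 st.py
```

```text
t 30.48 pos [ 571.03 -189.86   88.88] yaw 55.22 Ftool [1.7 1.1 0.9] Mtool [-0.125  0.188 -0.015] g 25.8
t 30.90 pos [ 571.07 -189.87   88.56] yaw 55.22 Ftool [ 0.7 -2.1 -5.7] Mtool [0.288 0.038 0.002] g 25.4
```

```bash
python3 -m crank '[[0,0,0.05,0],[0,0,0.05,0],[0,0,0,0],[0,0,0,0],[0,0,0,0]]' >/dev/null; python3 st.py; python3 -m crank '[[0,0,-0.05,0],[0,0,-0.1,0],[0,0,0,0],[0,0,0,2],[0,0,0,4]]' >/dev/null; python3 st.py
```

```text
t 31.32 pos [ 571.07 -189.83   88.51] yaw 55.22 Ftool [ -1.3  -5.3 -15.5] Mtool [ 0.992 -0.185  0.043] g 25.9
t 31.73 pos [ 571.41 -189.56   88.57] yaw 49.15 Ftool [ 5.5 -1.2 -2.9] Mtool [ 0.227  0.75  -0.028] g 26.1
```

```bash
python3 -m crank '[[0,0,0,5],[0,0,0,5],[0,0,0,5],[0,0,0,4],[0,0,0,0]]' >/dev/null; python3 st.py
```

```text
t 32.15 pos [ 571.89 -189.46   88.6 ] yaw 30.04 Ftool [ 5.6 -1.6 -1.9] Mtool [ 0.364  0.931 -0.098] g 25.7
```

```bash
python3 -m crank '[[0.05,0,0,5],[0,0,0,5],[0,0,0,5],[0,0,0,5],[0,0,0,0]]' >/dev/null; python3 st.py
```

```text
t 32.57 pos [ 572.11 -189.85   88.59] yaw 10.14 Ftool [ 2.5 -0.6 -1.1] Mtool [ 0.133  0.563 -0.107] g 25.4
```

```bash
python3 -m crank '[[0.03,0,0,5],[0,0,0,5],[0,0,0,5],[0,0,0,5],[0,0,0,0]]' >/dev/null; python3 st.py;  python3 -m crank '[[0,0,0,5],[0,0,0,5],[0,0,0,5],[0,0,0,5],[0,0,0,0]]' >/dev/null; python3 st.py
```

```text
t 32.98 pos [ 572.15 -190.27   88.58] yaw -9.74 Ftool [ 1.9  3.8 -1.2] Mtool [-0.419  0.439 -0.077] g 25.8
t 33.40 pos [ 572.06 -190.74   88.63] yaw -29.68 Ftool [ 3.7  4.1 -1. ] Mtool [-0.691  0.625 -0.077] g 25.4
```

```bash
python3 -m crank '[[0.03,0.03,0,5],[0,0,0,5],[0,0,0,5],[0,0,0,4],[0,0,0,0]]' >/dev/null; python3 st.py;  python3 -m crank '[[0,0,0,1.5],[0,0,0,1.5],[0,0,0,0],[0,0,0,0],[0,0,0,0]]' >/dev/null; python3 st.py;  python3 -m crank '[[0,0,0,1],[0,0,0,1],[0,0,0,0],[0,0,0,0],[0,0,0,0]]' >/dev/null; python3 st.py
```

```text
t 33.82 pos [ 571.79 -191.13   88.61] yaw -48.62 Ftool [ 4.   3.2 -2.2] Mtool [-0.522  0.696 -0.063] g 25.3
t 34.23 pos [ 571.71 -191.19   88.57] yaw -51.37 Ftool [ 3.9  3.2 -1.8] Mtool [-0.599  0.72  -0.152] g 25.6
t 34.65 pos [ 571.71 -191.26   88.63] yaw -53.37 Ftool [ 4.4  4.6 -2.2] Mtool [-0.597  0.79  -0.18 ] g 26.0
```

```bash
python3 -m crank '[[0.03,0.03,0,1],[0,0,0,0.5],[0,0,0,0],[0,0,0,0],[0,0,0,0]]' >/dev/null; python3 st.py;  python3 -m crank '[[0,0,0,1],[0,0,0,0],[0,0,0,0],[0,0,0,0],[0,0,0,0]]' >/dev/null; python3 st.py;  python3 -m crank '[[0,0,0,1],[0,0,0,0],[0,0,0,0],[0,0,0,0],[0,0,0,0]]' >/dev/null; python3 st.py
```

```text
t 35.07 pos [ 571.64 -191.27   88.6 ] yaw -55.04 Ftool [ 3.3  3.9 -1.9] Mtool [-0.651  0.709 -0.18 ] g 26.1
t 35.48 pos [ 571.62 -191.29   88.58] yaw -56.05 Ftool [ 4.9  3.5 -3.1] Mtool [-0.652  0.797 -0.19 ] g 25.8
t 35.90 pos [ 571.6  -191.29   88.57] yaw -57.05 Ftool [ 4.4  3.3 -4.2] Mtool [-0.647  0.765 -0.155] g 25.7
```

```bash
python3 -m crank '[[0,0,0,1],[0,0,0,0],[0,0,0,0],[0,0,0,0],[0,0,0,0]]' >/dev/null; python3 st.py;  python3 -m crank '[[0,0,0,1],[0,0,0,0],[0,0,0,0],[0,0,0,0],[0,0,0,0]]' >/dev/null; python3 st.py;python3 - <<'E'
from h import *
s=state(); im=grab_frame("wrist"); cv2.imwrite("pics/w11f.png",im)
cv2.imwrite("pics/w11.png",cv2.resize(im[150:250,260:380],None,fx=6,fy=6,interpolation=cv2.INTER_CUBIC))
E
```

```text
t 36.32 pos [ 571.59 -191.3    88.58] yaw -58.05 Ftool [ 5.4  4.1 -3.6] Mtool [-0.688  0.783 -0.14 ] g 25.7
t 36.73 pos [ 571.58 -191.32   88.59] yaw -59.05 Ftool [ 5.3  4.4 -3.7] Mtool [-0.665  0.777 -0.136] g 25.9
```

View pics/w11.png

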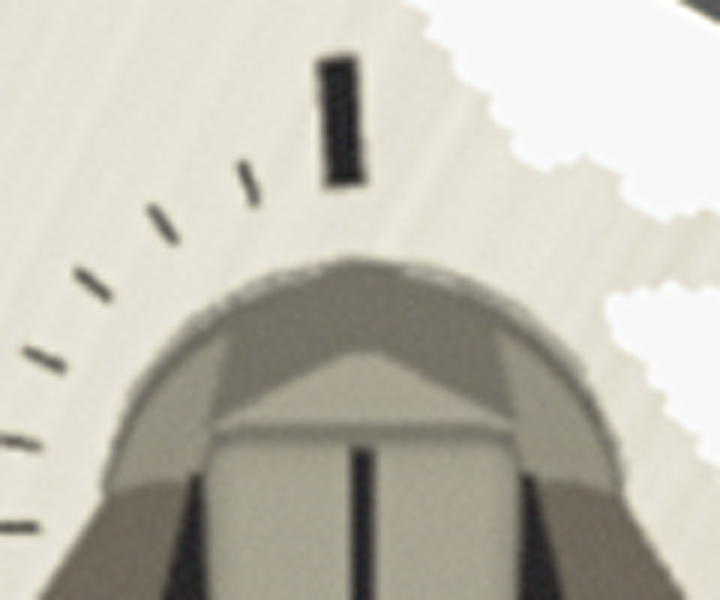

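```bash
python3 -m crank '[[0.03,0.03,0,1],[0,0,0,0],[0,0,0,0],[0,0,0,0],[0,0,0,0]]' >/dev/null; python3 st.py;  python3 -m crank '[[0,0,0,1],[0,0,0,0],[0,0,0,0],[0,0,0,0],[0,0,0,0]]' >/dev/null; python3 st.py; python3 -m crank '[[0,0,0,1],[0,0,0,0],[0,0,0,0],[0,0,0,0],[0,0,0,0]]' >/dev/null; python3 st.py
```

```text
t 37.20 pos [ 571.52 -191.36   88.57] yaw -60.13 Ftool [ 4.9  4.  -5.2] Mtool [-0.65   0.684 -0.205] g 25.6
t 37.62 pos [ 571.55 -191.35   88.57] yaw -61.13 Ftool [ 4.1  3.4 -3.1] Mtool [-0.595  0.666 -0.159] g 26.0
t 38.03 pos [ 571.53 -191.38   88.6 ] yaw -62.13 Ftool [ 5.2  4.9 -4.5] Mtool [-0.624  0.737 -0.221] g 25.4
```

```bash
python3 -m crank '[[0,0,0,1],[0,0,0,1],[0,0,0,0],[0,0,0,0],[0,0,0,0]]' >/dev/null; python3 st.py
python3 - <<'E'
from h import *
s=state(); im=grab_frame("wrist"); cv2.imwrite("pics/w12f.png",im)
cv2.imwrite("pics/w12.png",cv2.resize(im[150:250,260:380],None,fx=6,fy=6,interpolation=cv2.INTER_CUBIC))
E
```

```text
t 38.45 pos [ 571.46 -191.42   88.56] yaw -64.13 Ftool [ 4.5  3.9 -4.2] Mtool [-0.546  0.774 -0.165] g 25.8
```

View pics/w12.png

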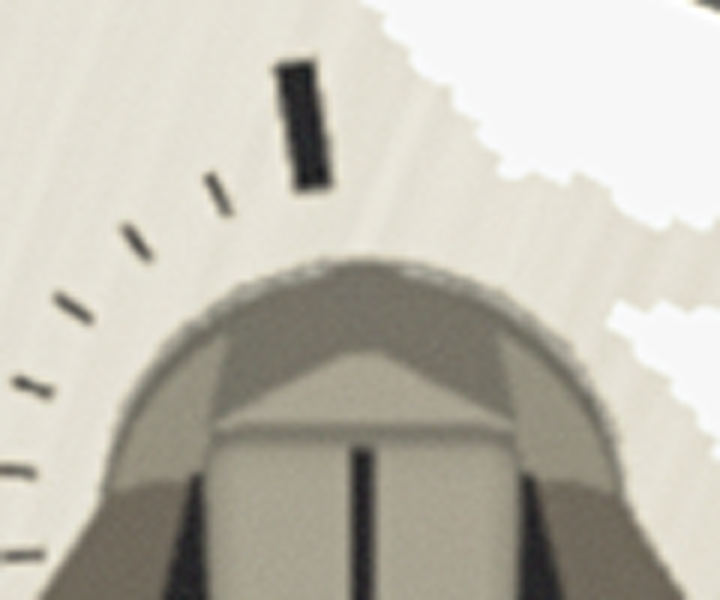

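```bash
python3 -m crank '[[0,0,0,1],[0,0,0,0],[0,0,0,0],[0,0,0,0],[0,0,0,0]]' >/dev/null; python3 st.py;  python3 -m crank '[[0,0,0,1],[0,0,0,0],[0,0,0,0],[0,0,0,0],[0,0,0,0]]' >/dev/null; python3 st.py; python3 -m crank '[[0,0,0,1],[0,0,0,0],[0,0,0,0],[0,0,0,0],[0,0,0,0]]' >/dev/null; python3 st.py
```

```text
t 38.92 pos [ 571.42 -191.4    88.56] yaw -65.13 Ftool [ 5.   5.4 -4.3] Mtool [-0.639  0.762 -0.172] g 25.6
t 39.33 pos [ 571.42 -191.42   88.56] yaw -66.13 Ftool [ 4.8  4.5 -5.1] Mtool [-0.675  0.779 -0.204] g 25.5
t 39.75 pos [ 571.38 -191.44   88.56] yaw -67.13 Ftool [ 4.5  3.7 -5.6] Mtool [-0.636  0.798 -0.152] g 26.0
```

```bash
python3 -m crank '[[0,0,0,-1],[0,0,0,-1],[0,0,0,0],[0,0,0,0],[0,0,0,0]]' >/dev/null; python3 st.py;  python3 -m crank '[[0,0,0,-1],[0,0,0,-1],[0,0,0,0],[0,0,0,0],[0,0,0,0]]' >/dev/null; python3 st.py; python3 -m crank '[[0,0,0,-1],[0,0,0,-1],[0,0,0,0],[0,0,0,0],[0,0,0,0]]' >/dev/null; python3 st.py
```

```text
t 40.17 pos [ 571.44 -191.31   88.57] yaw -65.14 Ftool [ 4.   4.  -3.8] Mtool [-0.493  0.736 -0.103] g 25.3
t 40.58 pos [ 571.53 -191.14   88.56] yaw -63.20 Ftool [ 3.6  3.7 -4.4] Mtool [-0.547  0.58  -0.088] g 26.0
t 41.00 pos [ 571.63 -190.87   88.53] yaw -61.19 Ftool [ 3.5  2.9 -5.1] Mtool [-0.503  0.507 -0.083] g 25.7
```

```bash
python3 -m crank '[[0,0,0,-1],[0,0,0,-1],[0,0,0,0],[0,0,0,0],[0,0,0,0]]' >/dev/null; python3 st.py;  python3 -m crank '[[0,0,0,-1],[0,0,0,-1],[0,0,0,0],[0,0,0,0],[0,0,0,0]]' >/dev/null; python3 st.py; python3 -m crank '[[0,0,0,-1],[0,0,0,-1],[0,0,0,0],[0,0,0,0],[0,0,0,0]]' >/dev/null; python3 st.py
```

```text
t 41.42 pos [ 571.67 -190.67   88.56] yaw -59.19 Ftool [ 1.2  2.7 -5.6] Mtool [-0.35   0.324 -0.073] g 25.5
t 41.83 pos [ 571.57 -190.48   88.55] yaw -57.19 Ftool [ 0.6  2.  -6.3] Mtool [-0.346  0.198 -0.026] g 25.8
t 42.25 pos [ 571.45 -190.35   88.54] yaw -55.20 Ftool [ 0.1  1.9 -7. ] Mtool [-0.292  0.05  -0.073] g 25.5
```

```bash
python3 -m crank '[[0,0,0,3],[0,0,0,3],[0,0,0,3],[0,0,0,2],[0,0,0,0]]' >/dev/null; python3 st.py;  python3 -m crank '[[0,0,0,1],[0,0,0,1],[0,0,0,0],[0,0,0,0],[0,0,0,0]]' >/dev/null; python3 st.py; python3 -m crank '[[0,0,0,1],[0,0,0,0],[0,0,0,0],[0,0,0,0],[0,0,0,0]]' >/dev/null; python3 st.py; python3 -m crank '[[0,0,0,1],[0,0,0,0],[0,0,0,0],[0,0,0,0],[0,0,0,0]]' >/dev/null; python3 st.py
```

```text
t 42.67 pos [ 571.54 -191.31   88.55] yaw -66.29 Ftool [ 5.5  4.  -6.4] Mtool [-0.694  0.764 -0.131] g 25.9
t 43.08 pos [ 571.48 -191.34   88.58] yaw -68.17 Ftool [ 5.4  3.9 -5. ] Mtool [-0.688  0.885 -0.173] g 25.6
t 43.50 pos [ 571.45 -191.39   88.58] yaw -69.16 Ftool [ 5.3  4.  -5.9] Mtool [-0.749  0.891 -0.185] g 25.6
t 43.92 pos [ 571.44 -191.48   88.58] yaw -70.15 Ftool [ 6.2  5.3 -5.3] Mtool [-0.74   0.93  -0.325] g 25.8
```

```bash
python3 -m crank '[[0,0,0,1],[0,0,0,0],[0,0,0,0],[0,0,0,0],[0,0,0,0]]' >/dev/null; python3 st.py; python3 -m crank '[[0,0,0,0.7],[0,0,0,0],[0,0,0,0],[0,0,0,0],[0,0,0,0]]' >/dev/null; python3 st.py
```

```text
t 44.33 pos [ 571.34 -191.53   88.58] yaw -71.16 Ftool [ 5.9  4.1 -6.8] Mtool [-0.766  1.009 -0.164] g 25.4
t 44.75 pos [ 571.28 -191.53   88.57] yaw -71.84 Ftool [ 7.3  5.6 -6.5] Mtool [-0.828  1.068 -0.33 ] g 25.7
```

```bash
python3 - <<'E'
from h import *
s=state(); im=grab_frame("wrist"); cv2.imwrite("pics/w13f.png",im)
cv2.imwrite("pics/w13.png",cv2.resize(im[150:250,260:380],None,fx=6,fy=6,interpolation=cv2.INTER_CUBIC))
for f in ("w10f","w11f","w12f","w13f"):
    a=cv2.imread(f"pics/{f}.png"); g=a.max(2).astype(float)
    P=[]
    for y in range(228,246):
        w=np.clip(80-g[y,312:330],0,None); P.append((y,312+(w*np.arange(18)).sum()/max(w.sum(),1)))
    P=np.array(P); k=np.polyfit(P[:,0],P[:,1],1); print(f,"line slope deg",np.degrees(np.arctan(k[0])),k[0]*237+k[1],P[:,1].round(1)[[0,8,17]])
E
python3 st.py
```

```text
w10f line slope deg 0.016519261013451175 319.8657755085243 [319.8 319.8 319.9]
w11f line slope deg 0.062488357819075746 319.8624011844713 [319.9 319.8 319.9]
w12f line slope deg -0.027098970376821355 319.85439671269967 [319.9 319.9 319.8]
w13f line slope deg -0.04486555309170174 319.8471656990578 [319.9 319.8 319.8]
t 44.80 pos [ 571.3  -191.52   88.58] yaw -71.84 Ftool [ 6.3  5.2 -5.7] Mtool [-0.837  0.999 -0.334] g 25.6
```

View pics/w13.png

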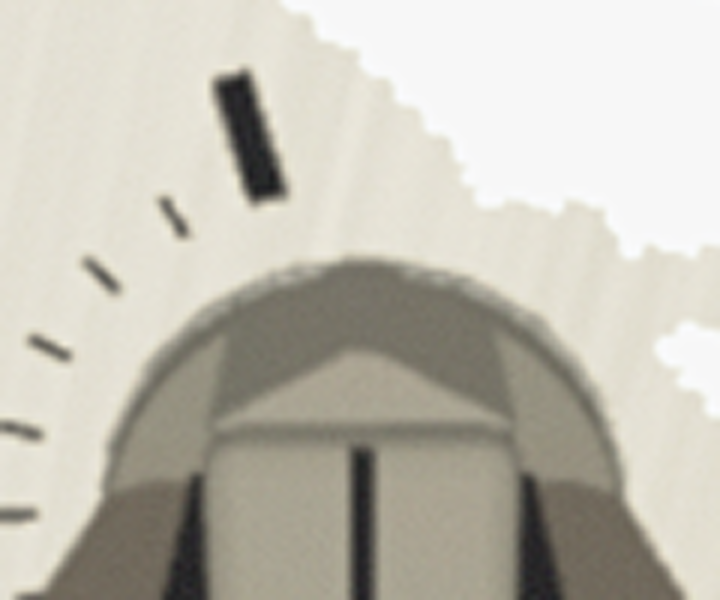

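```bash
python3 -m crank '[[0,0,0,1],[0,0,0,0],[0,0,0,0],[0,0,0,0],[0,0,0,0]]' >/dev/null; python3 st.py; python3 -m crank '[[0,0,0,0],[0,0,0,0],[0,0,0,0],[0,0,0,0],[0,0,0,0]]' >/dev/null; python3 st.py
```

```text
t 45.22 pos [ 571.27 -191.58   88.58] yaw -72.83 Ftool [ 7.1  4.5 -6.8] Mtool [-0.793  1.08  -0.429] g 25.6
t 45.63 pos [ 571.29 -191.58   88.57] yaw -72.83 Ftool [ 6.7  5.2 -6.3] Mtool [-0.781  1.116 -0.435] g 25.6
```

```bash
python3 -m crank '[[0,0,0,-3],[0,0,0,-3],[0,0,0,-3],[0,0,0,-2],[0,0,0,0]]' >/dev/null; python3 st.py; python3 -m crank '[[0,0,0,-1],[0,0,0,-1],[0,0,0,-1],[0,0,0,0],[0,0,0,0]]' >/dev/null; python3 st.py; python3 -m crank '[[0,0,0,-1],[0,0,0,-1],[0,0,0,-1],[0,0,0,0],[0,0,0,0]]' >/dev/null; python3 st.py
```

```text
t 46.05 pos [ 571.61 -190.81   88.53] yaw -61.77 Ftool [ 3.   2.  -5.5] Mtool [-0.41   0.375 -0.069] g 25.9
t 46.47 pos [ 571.55 -190.54   88.53] yaw -58.89 Ftool [ 0.8  2.4 -5.7] Mtool [-0.353  0.217 -0.057] g 25.9
t 46.88 pos [ 571.42 -190.3    88.55] yaw -55.89 Ftool [-0.1  2.2 -6.9] Mtool [-0.26   0.003 -0.023] g 25.4
```

```bash
python3 -m crank '[[0,0.02,-0.06,0],[0,0,0,0],[0,0,0,0],[0,0,0,0],[0,0,0,0]]' >/dev/null; python3 st.py; python3 -m crank '[[0,0,0,0],[0,0,0,0],[0,0,0,0],[0,0,0,0],[0,0,0,0]]' -1 >/dev/null; python3 st.py;  python3 -m crank '[[0,0,0,0],[0,0,0,0],[0,0,0,0],[0,0,0,0],[0,0,0,0]]' >/dev/null; python3 st.py
```

```text
t 47.30 pos [ 571.12 -190.51   88.61] yaw -55.97 Ftool [-1.  -0.1  1.3] Mtool [ 0.049 -0.117 -0.005] g 25.7
t 47.72 pos [ 571.49 -190.89   89.02] yaw -55.98 Ftool [-0.6  0.1  1.1] Mtool [ 0.065 -0.045 -0.024] g 56.8
t 48.13 pos [ 571.48 -190.89   89.  ] yaw -55.98 Ftool [-0.4 -0.6  0.1] Mtool [ 0.08  -0.003 -0.026] g 90.4
```

Lift straight up and look.

```bash
python3 -m crank '[[0,0,-1,0],[0,0,-1.5,0],[0,0,-2,0],[0,0,-2,0],[0,0,-1,0]]' >/dev/null; python3 -m crank '[[0,0,0,0],[0,0,0,0],[0,0,0,0],[0,0,0,0],[0,0,0,0]]' >/dev/null; python3 st.py
python3 - <<'E'
from h import *
import pickle
s=state(); im=grab_frame("wrist"); cv2.imwrite("pics/w14f.png",im); pickle.dump(s,open("w14.pkl","wb"))
cv2.imwrite("pics/w14.png",cv2.resize(im[110:240,240:400],None,fx=4.6,fy=4.6,interpolation=cv2.INTER_CUBIC))
E
```

```text
t 48.97 pos [ 570.8  -190.67  162.82] yaw -55.98 Ftool [ 0.1  0.1 -0.1] Mtool [ 0.089 -0.057 -0.004] g 91.9
```

View pics/w14.png

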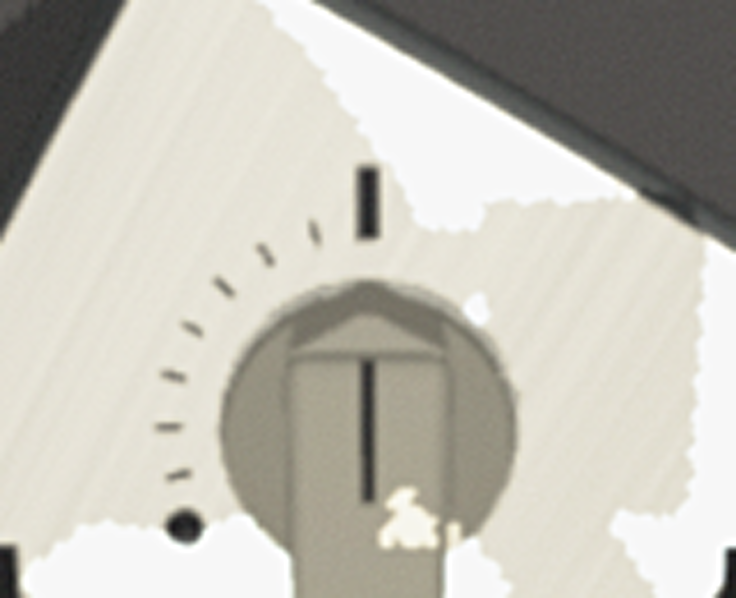

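Run:
```python
from h import *
import pickle
im=grab_frame("scene"); cv2.imwrite("pics/s14.png",im); t=grab_frame("top"); cv2.imwrite("pics/t14.png",t)
cv2.imwrite("pics/s14z.png",cv2.resize(im[140:220,170:290],None,fx=6,fy=6,interpolation=cv2.INTER_CUBIC))
s=pickle.load(open("w14.pkl","rb")); z=lambda u,v:(240+(u+.5)/4.6-.5,110+(v+.5)/4.6-.5)
for h in (116,120,124):
    a=onz("wrist",*z(291,400),h,s); b=onz("wrist",*z(445,400),h,s); print(h,np.linalg.norm(a-b))
for a,b,h in (((368,240),(368,170),70),((369,500),(368,362),120)):
    d=onz("wrist",*z(*b),h,s)-onz("wrist",*z(*a),h,s); print(np.degrees(np.arctan2(d[1],d[0])))
# scene bystanders
A=cv2.imread("pics/scene0.png"); d=cv2.absdiff(A,im).max(2); 
for n,(x0,y0,x1,y1) in dict(act=(360,260,420,320),adapter=(455,170,490,200),sd=(188,110,210,165)).items():
    g=lambda I:(I[y0:y1,x0:x1].max(2)>110) if n!="sd" else (I[y0:y1,x0:x1].max(2)>150)
    print(n,[np.round(np.argwhere(g(I)).mean(0),2) for I in (A,im)])
```

```text
116 24.209637335846974
120 23.761680307259493
124 23.313723278672047
-55.992572873005955
-55.595936385727214
act [array([28.94, 29.31]), array([28.93, 29.3 ])]
adapter [array([13.88, 14.73]), array([13.88, 14.73])]
sd [array([46.86, 11.59]), array([15.58,  8.3 ])]
```

View pics/s14.png

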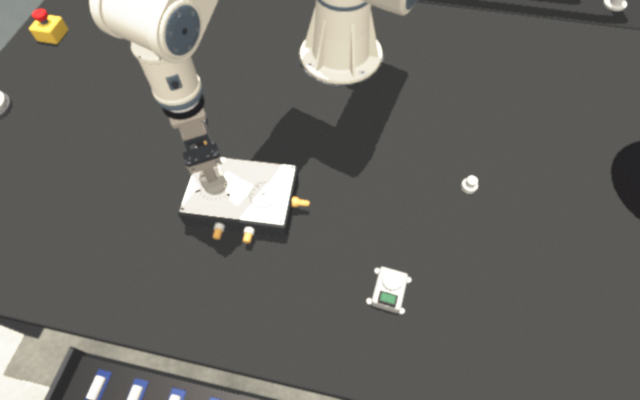

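View pics/s14z.png

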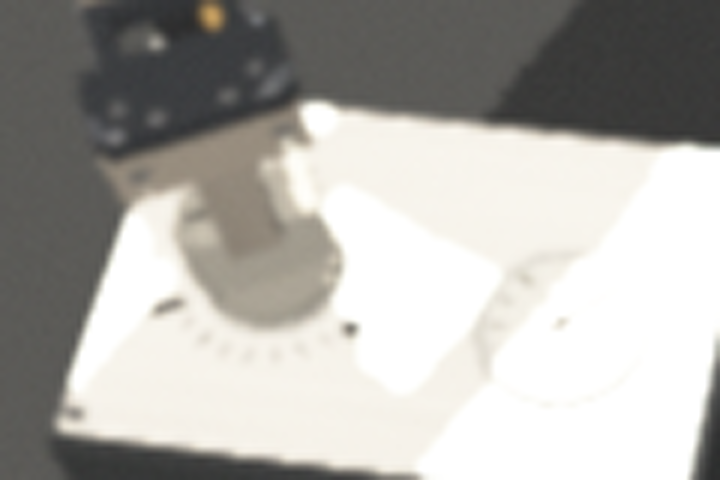

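```bash
python3 -m crank '[[-2.5,0,-2,0],[-2.5,0,-2,0],[-2.5,0,-2,0],[-2.5,0,-2,0],[0,0,0,0]]' >/dev/null; python3 st.py
python3 - <<'E'
from h import *
im=grab_frame("scene"); t=grab_frame("top")
cv2.imwrite("pics/s15z.png",cv2.resize(im[100:220,160:300],None,fx=5,fy=5,interpolation=cv2.INTER_CUBIC))
cv2.imwrite("pics/t15z.png",cv2.resize(t[130:300,320:490],None,fx=3.4,fy=3.4,interpolation=cv2.INTER_CUBIC))
E
```

```text
t 49.53 pos [ 515.07 -105.72  247.37] yaw -55.91 Ftool [ 0.6 -1.   0.9] Mtool [ 0.061 -0.04   0.003] g 91.9
```

View pics/s15z.png

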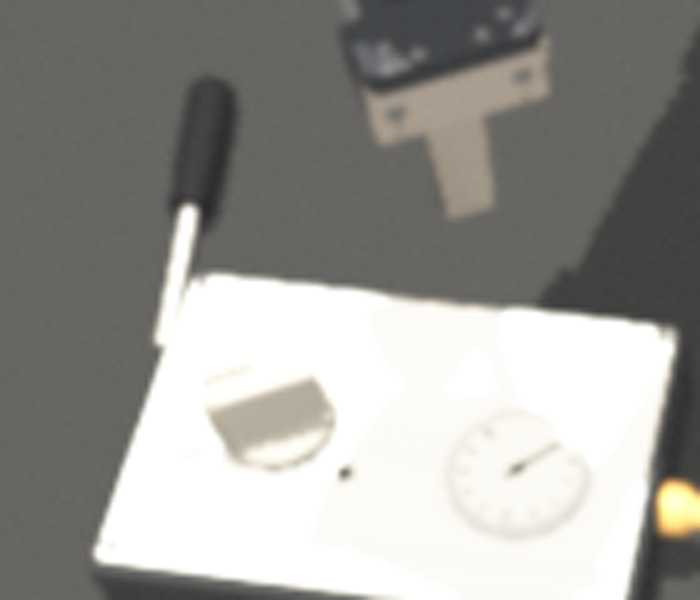

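View pics/t15z.png

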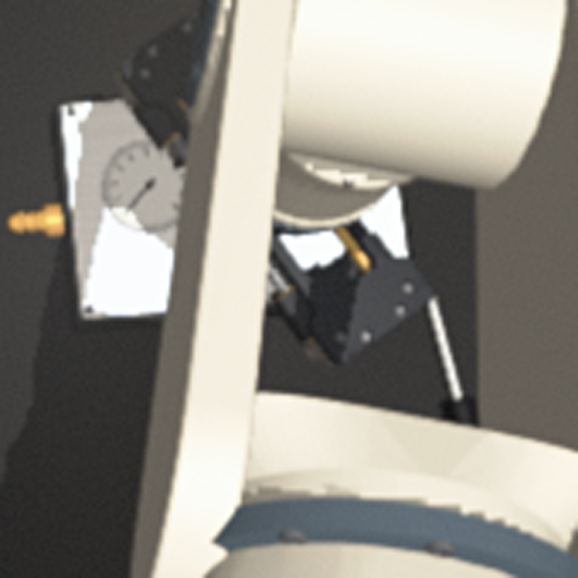

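```bash
python3 -m crank '[[0,0,0,0],[0,0,0,0],[0,0,0,0],[0,0,0,0],[0,0,0,0]]' | head -1; python3 -c "
from cell import job_done; print(job_done())"
```

```text
time_s: 50.05
the job is handed in; nothing more can be done
None
```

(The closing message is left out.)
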